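# Prise open the photometer's desiccant bay and take out the spent canister

## Task

The snap-shut cover of the desiccant bay on the photometer is stuck: take the palette knife, work its blade under the cover's edge at the pry notch, lever the cover off its catches and swing it up past upright so that it stays open. Lay the knife back down flat on the bench, clear of the photometer, then lift the desiccant canister out and lower it flat into the small steel tray before letting go. Do not shift or tip the small bottle and the vial that stand nearby.

Things in the scene. Friction and masses are not known exactly. Their poses are not given: they have to be found in the camera images.
- photometer: White fixed bench instrument with a flat deck: 180 (x) x 251 (y) mm, 78 high. Origin: centre of its underside; front -x, right side -y. A grey 5 mm thick cover lies flush in the right half of the deck (x -55 to 55, y -105 to 25 mm) over the bay (x -50 to 50, y -94 to 10 mm, floor 10 mm above the bench). Display, keys and a 10 mm high round cap are on the left half.
- pry_notch (a point): Inner top edge of the 5 mm lip at the photometer's right side, at deck height: the edge to lever on; right of it is free space. From here the notch, 34 mm long (x), 17 deep, runs 16 mm (+y) to the cover's free edge and on beneath it; the cover's underside is 5 mm below the deck. A blade over this edge and under the cover slopes down 24 to 40 degrees. Axes as the photometer's.
- cover_hinge (a point): Middle of the cover's hinge line, at deck height, 130 mm to the left (+y) of the cover's free edge; the line runs along the photometer's x. Axes as the photometer's.
- cover (a joint): Angle of the cover, rad: 0 shut, grows as its right-hand free edge rises, upright at 1.57, stop at 2.0. Two spring catches under the free edge hold it shut (about 8 N at the edge) until the edge has risen about 4 mm, then flick it up to about 0.07 rad; from there its stiff hinge (about 2 N at the edge) keeps it wherever it is left.
- cover_edge (a point): Middle of the cover's free edge, on its underside, straight above the pry notch's pocket when shut; it moves with the cover.
- knife: Stiff palette knife lying flat, 204 mm long, 90 g: black handle 114 x 20 x 16 mm (x -94 to 20 mm), flat steel blade 16 mm wide, 3 mm thick (2 mm over the last 27 mm). Origin: underside of the handle, 110 mm behind the blade's tip, a good place to grip across the 20 mm width; x points to the tip, z up; blade and handle are centred 8 mm above the underside.
- knife_tip (a point): Middle of the blade's tip edge, 110 mm along the knife's x from its origin and 8 mm above its underside.
- canister: Desiccant canister, loose in the bay: perforated aluminium box 90 (x) x 88 (y) x 24 mm with an upright grip rib on top, 12 mm thick (x), 54 mm long (y), its top 54 mm above the underside. Origin: centre of the underside, z up. Several mm to spare in the bay; about 0.16 kg.
- canister_grip (a point): Place to grip the rib: in its middle, 46 mm above the canister's underside.
- tray: Small loose rectangular stainless tray, 125 (x) x 160 (y) mm (rim 135 x 170), 18 mm high, floor 2 mm thick, walls 2 mm. Origin: centre of its underside. The canister fits in it with its x along the tray's x, 15 mm to spare each way in x and 34 mm in y.
- dropper_bottle: Bystander: small white bottle with a screw cap and a label, 29 mm across, 64 mm high, standing beside the vial near the back edge of the bench, right of the photometer. Origin: centre of its underside.
- vial: Bystander: small vial with a black cap, 21 mm across, 50 mm high, standing beside the small bottle near the back edge of the bench. Origin: centre of its underside.

How it is judged:
By the outcome, as a careful person would: the job done as asked, in the order asked, and still so for the second after the job is handed in, with the robot touching nothing.
It also fails if it takes over 67 s, if anything falls off the work surface, if the arm or the gripper's body presses on something with over 40 N, if the wrist force passes 120 N, or if a joint passes its speed limit or range.

## Robot

A 6-joint arm with a two-finger parallel gripper is mounted at the origin on the work surface; the furniture and walls round the work are solid. World frame = base frame: x ahead of the robot, y to its left, z up, the work surface at z = 0. Lengths are in m, angles in rad, forces in N, time in s.
With the tool pointing down it reaches from about 0.275 to 0.725 m from the base axis. Payload 15.9 kg.
Tool frame: the origin (TCP) lies where the fingers leave the gripper's body, on its centre line; the fingertips stand 73 mm ahead of it and the grasp point (between the pads) lies 54 mm ahead of it; z points along the fingers, y is the line along which they close (so a half turn about z gives the same grasp; the last joint's range is limited). The gripper opens to 85 mm and grips with 20 to 120 N. Pads are 22 mm wide; open, the fingers measure 114 mm over their backs; the gripper's body (76 mm by 85 mm) begins 54 mm behind the grasp point. The pads swing forward as they close: fully open they stand 13 mm farther back than shut.
Start: joints at [0, 0.213, -0.034, 1.323, 0, 1.571], TCP at [0.5, -0, 0.304] pointing down, gripper open.
Joint ranges: [-2.98, 2.98], [-0.74, 1.72], [-1.14, 1.35], [-2.1, 2.04], [-1.57, 1.44], [-3.14, 3.14]. Speed limits (rad/s): [1.89, 1.89, 2.39, 2.57, 3.14, 3.14].

## Interface

Orientations are given as a unit quaternion [x, y, z, w].
In Python, from station import manip gives the robot as it stands.
- The arm moves only by the tool send_rows, never from a script. Its argument "increments" is a list that holds one entry, the list of rows, each a list of 7 numbers: the opening, from 0 (shut) to 1 (fully open), then the shift along the tool's x, y, z in units of 30 mm (1.0 is 30 mm), then the turn, a rotation vector about the tool's x, y, z in degrees. In form: [[[gripper, dx, dy, dz, wx, wy, wz], ...]]. A call has 1 to 8 rows; each row shifts and turns the commanded pose from where the row before left it, along the tool's axes as they then stand; what a row does not reach is not made up. A row lasts 1/10 s, in which the tool goes at most 50 mm and 8.59 degrees, less where a joint would pass 70% of its speed; a pose out of reach is approached as far as the arm can. A call is refused whole if a number of a shift passes 1 or a number of a turn 8.59, either way. A call with a gripper value outside its range is refused whole. The fingers move at their own pace and stop on an object; "grip_force" is the grip in N (left out, the last holds). Time passes only in rows, so rows that do not move let the fingers close. It gives the time, the measured TCP pose, the force, the opening and the grip force at its end, in the units of the state.
- manip.get_state(): the state, without advancing time (a new reading comes with each control period).
- manip.grab_frame(name): name is "scene" or "side" or "wrist"; returns (picture, depth): 420x560x3 uint8, red, green, blue; 420x560 float32, m along the optical axis (not along the pixel's ray), 0 where there is no reading.
- manip.get_calibration(name): a dict with "fx", "fy", "cx", "cy" (pixels), "R" (3x3) and "t" (3): a world point X has camera coordinates R X + t. Camera axes: x right, y down, z forward; pixel columns grow to the right and rows downward; lengths in m; the calibration is good to about 2 mm. A picture is of the moment at which its call begins: read the wrist's pose just before it. get_calibration takes no time and is no camera call; for the wrist camera it gives the pose at the moment of the call.
- manip.finish_job(): hands the job in; it is judged then, once.
The state is a dict: "time_s": time; "joint_positions": joint angles; "joint_velocities": joint speeds; "tau": joint torques, N m; "position": TCP position; "tool_rot": TCP orientation; "force": force on the tool from outside, world axes, zero at the start; "wrist_torque": the same for the moment, N m; "opening": opening from 0.0 (shut) to 1.0 (fully open); "grip_force": force on a finger pad.
Only numpy, scipy, OpenCV 4.12 (cv2) and the standard library are available. Lean on these libraries where they do the work, as an engineer would, in place of code of your own. Each camera call takes 0.05 s, during which the arm holds its last target. There are 200 camera calls.

## Working session

There is one attempt and no reset: what is moved stays moved. The work goes in short steps, Python scripts to look and compute and a tool call to move; the robot and the scene stay as the last step left them, time stands still between calls to the robot, and variables do not carry over. Pictures are saved under pics/ and viewed, at most 12 in all, crops included, and the job is handed in when it is done.

Besides the shell and the picture viewer there is one more tool, called after "Call:" by a JSON object that holds its "name" and its "arguments". send_rows: Moves the arm, as the interface text tells. Its arguments: {"type":"object","properties":{"increments":{"type":"array"},"grip_force":{"type":"number"}},"required":["increments"]}

```bash
mkdir -p pics; ls; python3 - <<'E'
from station import manip
import cv2,numpy as np
s=manip.get_state();print(s)
for n in("scene","side"):
    p,d=manip.grab_frame(n);c=manip.get_calibration(n)
    np.savez(f"pics/{n}0.npz",p=p,d=d,**c)
    cv2.imwrite(f"pics/{n}0.png",p[:,:,::-1]);print(n,c)
a=cv2.imread("pics/scene0.png");b=cv2.imread("pics/side0.png")
E
```

```text
pics
{'time_s': 0.0, 'joint_positions': array([ 2.59385806e-06,  2.13355691e-01, -3.50265246e-02,  1.32347424e+00,
       -1.41675345e-05,  1.57081863e+00]), 'joint_velocities': array([ 0.00162695,  0.00040513, -0.00031982,  0.00019988,  0.00046529,
       -0.00043996]), 'tau': array([-1.43474466e-03, -6.86183596e+01,  4.87125492e+01,  1.75234705e-02,
       -1.83502889e-04, -7.31988712e-05]), 'position': array([ 4.99763057e-01, -2.14639644e-06,  3.03429266e-01]), 'tool_rot': array([ 7.07113647e-01,  7.07099717e-01, -3.79826634e-04, -3.69799344e-04]), 'force': array([ 0.86698312, -0.02830111,  0.95374906]), 'wrist_torque': array([ 0.0014349 , -0.03729121, -0.02476224]), 'grip_force': 0.0, 'opening': 1.0043964092651483}
scene {'fx': 521.8024681482829, 'fy': 521.8024681482829, 'cx': 286.56544310904684, 'cy': 201.58940504965142, 'R': array([[ 0.45264658, -0.89161249, -0.01175769],
       [-0.59693598, -0.29319964, -0.74679409],
       [ 0.66240358,  0.34505238, -0.66495139]]), 't': array([-0.29223058,  0.32144157,  1.15851176])}
side {'fx': 437.5189335806663, 'fy': 437.5189335806663, 'cx': 281.4638948676966, 'cy': 210.70154129824002, 'R': array([[ 9.89200063e-01, -1.46569658e-01, -7.55441355e-04],
       [-5.60761589e-02, -3.73686540e-01, -9.25858431e-01],
       [ 1.35420455e-01,  9.15901581e-01, -3.77869812e-01]]), 't': array([-0.50325598,  0.09813012,  1.15607908])}
```

View pics/scene0.png

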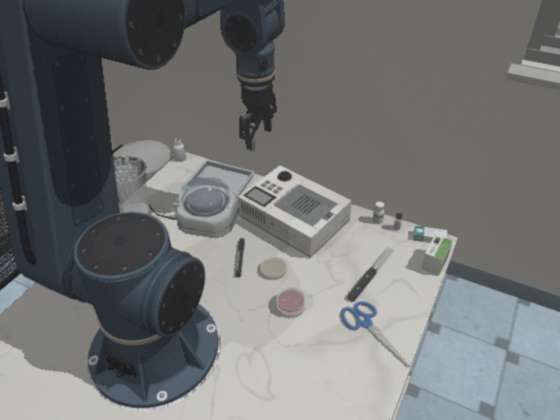

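View pics/side0.png

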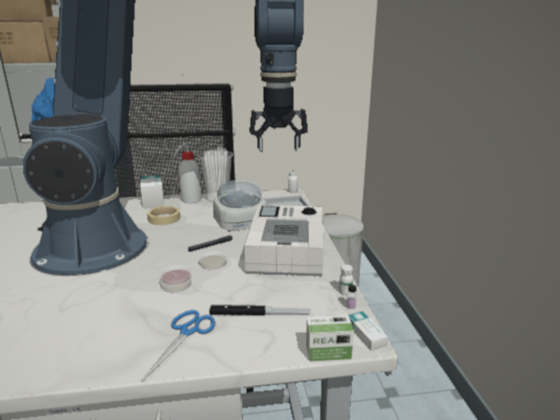

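Both views show the photometer (scene ~(295,205), side ~(287,237)), with the knife right of it (scene (370,275); side (260,311), tip toward +x). The bottle and vial are at scene (378,212) and (398,222), and the tray is behind the glass bowl, left of the photometer (scene ~(230,178)). Next I build an orthographic map.

```bash
cat > h.py <<'E'
import numpy as np,cv2
def cloud(p,d,c):
    v,u=np.mgrid[:420,:560]; m=d>0
    X=np.stack([(u-c["cx"])/c["fx"]*d,(v-c["cy"])/c["fy"]*d,d],-1)
    W=(X-c["t"])@c["R"]
    return W[m],p[m]
def px(W,c):
    q=np.asarray(W)@c["R"].T+c["t"]; return q[...,0]/q[...,2]*c["fx"]+c["cx"],q[...,1]/q[...,2]*c["fy"]+c["cy"]
E
python3 - <<'E'
from h import *
ims=[]
for n in("scene","side"):
    z=np.load(f"pics/{n}0.npz");W,C=cloud(z["p"],z["d"],z)
    # ortho: x up 0.25..0.85, y left 0.3..-0.45 ; 1mm->1px? 
    m=(W[:,2]<0.16)&(W[:,2]>-.02);W=W[m];C=C[m]
    o=np.argsort(W[:,2]);W=W[o];C=C[o]
    r=((0.85-W[:,0])*1000/1.5).astype(int);c=((0.35-W[:,1])*1000/1.5).astype(int)
    k=(r>=0)&(r<380)&(c>=0)&(c<560)
    im=np.zeros((380,560,3),np.uint8);im[r[k],c[k]]=C[k][:,::-1]
    im=cv2.dilate(im,np.ones((2,2)))
    ims.append(im)
    t=(abs(W[:,2]-.078)<.006)&(W[:,0]>.4)&(W[:,1]<.3)&(W[:,1]>-.3)&(W[:,0]<.85)
    if 1:
        P=W[t]; rect=cv2.minAreaRect(P[:,:2].astype(np.float32)*1000); print(n,"deck",len(P),np.median(P[:,2]),rect)
    b=(W[:,0]>.3)&(W[:,0]<.6)&(W[:,1]<.2)&(W[:,1]>-.3)
    print("bench z",np.median(W[b,2]))
out=cv2.hconcat([ims[0][:, :400],ims[1][:, :400]])
cv2.imwrite("pics/ortho.png",out)
E
```

```text
scene deck 4078 0.07729074959452617 ((507.6504821777344, -16.1527099609375), (434.15277099609375, 220.958984375), 87.17539978027344)
bench z 0.03175279484496218
side deck 3080 0.07909875504738953 ((491.8035583496094, -61.85057067871094), (313.6708984375, 224.76165771484375), 78.20570373535156)
bench z 0.03040867009290053
```

View pics/ortho.png

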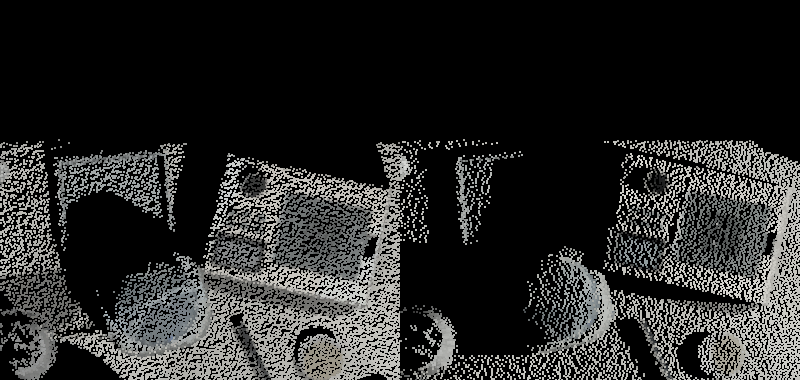

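The ortho map shows the photometer turned about -12° and the tray left of it at x~0.5–0.62, with the bowl occluding part of the tray. Next I fit each item.

```bash
python3 - <<'E'
from h import *
def comp(P,seed,res=.003):
    ij=np.floor((P[:,:2]-[0,-.8])/res).astype(int); im=np.zeros((400,500),np.uint8)
    k=(ij>=0).all(1)&(ij[:,0]<400)&(ij[:,1]<500); P=P[k];ij=ij[k]; im[ij[:,0],ij[:,1]]=1
    im=cv2.morphologyEx(im,cv2.MORPH_CLOSE,np.ones((3,3)))
    n,l=cv2.connectedComponents(im); s=np.floor((np.array(seed)-[0,-.8])/res).astype(int)
    lab=l[ij[:,0],ij[:,1]]; c=lab[np.argmin(np.abs(ij-s).sum(1))]
    return P[lab==c]
for n in("scene","side"):
    z=np.load(f"pics/{n}0.npz");W,C=cloud(z["p"],z["d"],z)
    h,e=np.histogram(W[:,2],np.arange(-.03,.1,.002)); print(n,"modes",[(round(e[i],3),h[i]) for i in np.argsort(-h)[:5]])
    T=comp(W[abs(W[:,2]-.078)<.004],(.53,-.1)); r=cv2.minAreaRect(T[:,:2].astype(np.float32)*1000);print("deck",len(T),np.median(T[:,2]),r)
    # knife: pixel boxes
    v,u=np.mgrid[:420,:560]
    box={"scene":dict(knife=(342,245,398,303),bot=(370,200,388,224),vial=(392,211,405,232)),"side":dict(knife=(205,300,315,320),bot=(337,264,355,294),vial=(345,284,358,310))}[n]
    for k,(a,b,c,d) in box.items():
        m=np.zeros((420,560),bool);m[b:d,a:c]=1
        P=W.reshape(-1,3) if len(W)==420*560 else None
        dd=z["d"].copy();dd[~m]=0;P,Cc=cloud(z["p"],dd,z)
        if k=="knife":
            q=P[(P[:,2]>.005)&(P[:,2]<.025)]
            r=cv2.minAreaRect(q[:,:2].astype(np.float32)*1000)
            print(k,len(q),r,"pts",cv2.boxPoints(r).round().tolist())
            dk=q; g=P[(Cc.max(1)<60)]; print(" handle",len(g),cv2.minAreaRect(g[:,:2].astype(np.float32)*1000),np.percentile(g[:,2],[5,50,95]))
        else:
            q=P[P[:,2]>.015];print(k,len(q),q.min(0),q.max(0),"circle",cv2.minEnclosingCircle(q[:,:2].astype(np.float32)*1000))
    # tray rim
    m=(W[:,0]>.4)&(W[:,1]>.09)&(W[:,1]<.29)&(W[:,0]<.7)
    R=W[m&(W[:,2]>.013)&(W[:,2]<.024)]; F=W[m&(W[:,0]>.55)&(W[:,2]<.01)]
    np.save(f"pics/rim_{n}.npy",R)
    print("rim",len(R),R.min(0),R.max(0)); 
    im=np.zeros((160,140),np.uint8); i=((.7-R[:,0])/.0015).astype(int).clip(0,159);j=((.29-R[:,1])/.0015).astype(int).clip(0,139); im[i,j]=255
    z2=np.zeros_like(im); m2=m&(W[:,2]<.1);Q=W[m2];i=((.7-Q[:,0])/.0015).astype(int).clip(0,159);j=((.29-Q[:,1])/.0015).astype(int).clip(0,139); z2[i,j]=(Q[:,2]*3000+60).clip(20,255).astype(np.uint8)
    cv2.imwrite(f"pics/tray_{n}.png",cv2.resize(np.hstack([im,z2]),None,fx=2.5,fy=2.5,interpolation=0))
a=cv2.imread("pics/tray_scene.png");b=cv2.imread("pics/scene0.png")[150:250,150:350]
cv2.imwrite("pics/tr.png",np.vstack([a[:400],cv2.resize(b,None,fx=2,fy=2).__getitem__((slice(0,200),slice(0,400))) if 0 else cv2.copyMakeBorder(cv2.resize(b[:100,:200],(400,200)),0,0,0,a.shape[1]-400,cv2.BORDER_CONSTANT)]))
E
```

```text
scene modes [(np.float64(-0.002), np.int64(20559)), (np.float64(0.0), np.int64(16400)), (np.float64(-0.004), np.int64(10427)), (np.float64(0.002), np.int64(5336)), (np.float64(-0.006), np.int64(2325))]
deck 3775 0.07741057939974015 ((504.26446533203125, -94.47677612304688), (253.77859497070312, 184.49180603027344), 77.66044616699219)
knife 522 ((407.5644226074219, -362.00390625), (203.03187561035156, 94.4565200805664), 0.6385334134101868) pts [[306.0, -316.0], [307.0, -410.0], [510.0, -408.0], [509.0, -314.0]]Traceback (most recent call last):
  File "<stdin>", line 24, in <module>
    return _quantile_unchecked(
        a, q, axis, out, overwrite_input, method, keepdims, weights)
    return _ureduce(a,
                    func=_quantile_ureduce_func,
    ...<5 lines>...
                    overwrite_input=overwrite_input,
                    method=method)
    r = func(a, **kwargs)
    result = _quantile(arr,
                       quantiles=q,
    ...<2 lines>...
                       out=out,
                       weights=wgt)
    slices_having_nans = np.isnan(arr[-1, ...])
                                  ~~~^^^^^^^^^
IndexError: index -1 is out of bounds for axis 0 with size 0
```

```bash
python3 - <<'E'
from h import *
for n in("scene","side"):
    z=np.load(f"pics/{n}0.npz");W,C=cloud(z["p"],z["d"],z)
    m=abs(W[:,2]-.078)<.004
    if n=="side":
        ij=np.floor((W[m,:2]-[0,-.8])/.003).astype(int);k=(ij>=0).all(1)&(ij[:,0]<400)&(ij[:,1]<500);P=W[m][k];ij=ij[k]
        im=np.zeros((400,500),np.uint8);im[ij[:,0],ij[:,1]]=1;im=cv2.morphologyEx(im,cv2.MORPH_CLOSE,np.ones((3,3)))
        _,l=cv2.connectedComponents(im);lab=l[ij[:,0],ij[:,1]];s=np.floor((np.array([.53,-.1])-[0,-.8])/.003).astype(int);c=lab[np.argmin(abs(ij-s).sum(1))]
        T=P[lab==c];print("deck",len(T),np.median(T[:,2]),cv2.minAreaRect(T[:,:2].astype(np.float32)*1000))
    box={"scene":dict(knife=(342,245,398,303),bot=(370,200,388,224),vial=(392,211,405,232)),"side":dict(knife=(205,300,315,320),bot=(337,264,355,294),vial=(345,284,358,310))}[n]
    for k,(a,b,c,d) in box.items():
        dd=z["d"].copy();mm=np.zeros((420,560),bool);mm[b:d,a:c]=1;dd[~mm]=0;P,Cc=cloud(z["p"],dd,z)
        if k=="knife":
            g=P[Cc.max(1)<75];g=g[g[:,2]>.004]; r=cv2.minAreaRect(g[:,:2].astype(np.float32)*1000); print(n,"handle",len(g),r,np.percentile(g[:,2],[5,50,95]) if len(g) else 0)
            # principal axis of all above .004 near handle axis
            q=P[P[:,2]>.005]
            c0=g[:,:2].mean(0);ax=np.linalg.svd(g[:,:2]-c0,full_matrices=False)[2][0];ax*=np.sign(ax[0])
            off=(q[:,:2]-c0)@np.array([-ax[1],ax[0]]);al=(q[:,:2]-c0)@ax;w=abs(off)<.02
            print(" axis",ax,"c0",c0,"along",al[w].min(),al[w].max(), "handle al",((g[:,:2]-c0)@ax).min(),((g[:,:2]-c0)@ax).max())
        else:
            q=P[(P[:,2]>.015)&(P[:,2]<.08)];print(n,k,len(q),q.min(0),q.max(0),cv2.minEnclosingCircle(q[:,:2].astype(np.float32)*1000))
    m=(W[:,0]>.4)&(W[:,1]>.07)&(W[:,1]<.29)&(W[:,0]<.7)&(W[:,2]<.1);Q=W[m];o=np.argsort(Q[:,2]);Q=Q[o]
    i=((.7-Q[:,0])/.0015).astype(int).clip(0,199);j=((.29-Q[:,1])/.0015).astype(int).clip(0,146)
    im=np.zeros((200,147),np.uint8);im[i,j]=(Q[:,2]*5000+80).clip(20,255);cv2.imwrite(f"pics/tray_{n}.png",im)
a=np.hstack([cv2.imread("pics/tray_scene.png"),cv2.imread("pics/tray_side.png")])
a=cv2.resize(a,(588,400),interpolation=0)
b=cv2.resize(cv2.imread("pics/scene0.png")[155:255,175:371],(392,200));c=cv2.resize(cv2.imread("pics/side0.png")[170:270,210:308],(196,200))
cv2.imwrite("pics/tr.png",np.vstack([a,np.hstack([b,c])]))
E
```

```text
scene handle 222 ((360.7277526855469, -350.64276123046875), (16.75461769104004, 109.63389587402344), 80.40323638916016) [0.01013389 0.01489124 0.01814772]
 axis [ 0.98601953 -0.1666298 ] c0 [ 0.35510057 -0.35041754] along -0.049231344897928894 0.15571035093405974 handle al -0.049231344897928894 0.06040354795074256
scene bot 177 [ 0.58319388 -0.31991104  0.01533518] [ 0.61391198 -0.29115298  0.06492174] ((598.67529296875, -305.4808349609375), 15.586706161499023)
scene vial 97 [ 0.58275477 -0.37277383  0.01535452] [ 0.60508821 -0.35281102  0.05476018] ((593.984619140625, -361.68157958984375), 11.232056617736816)
deck 2897 0.07910956989889474 ((507.60980224609375, -93.79798889160156), (257.7311706542969, 180.5787353515625), 77.92620849609375)
side handle 459 ((366.7782897949219, -351.8114013671875), (17.61172103881836, 108.58030700683594), 80.47743225097656) [0.0055404  0.01400993 0.01753375]
 axis [ 0.98721851 -0.15937257] c0 [ 0.3673557  -0.35577927] along -0.06335605138665025 0.14541789543766384 handle al -0.05552095263535434 0.05303415951232476
side bot 355 [ 0.58936786 -0.37228748  0.01550315] [ 0.61684287 -0.29087718  0.06548923] ((600.847412109375, -331.58233642578125), 40.7450065612793)
side vial 207 [ 0.58888949 -0.37468366  0.01534176] [ 0.60870934 -0.3160472   0.05267856] ((599.8802490234375, -345.38018798828125), 29.333724975585938)
```

View pics/tr.png

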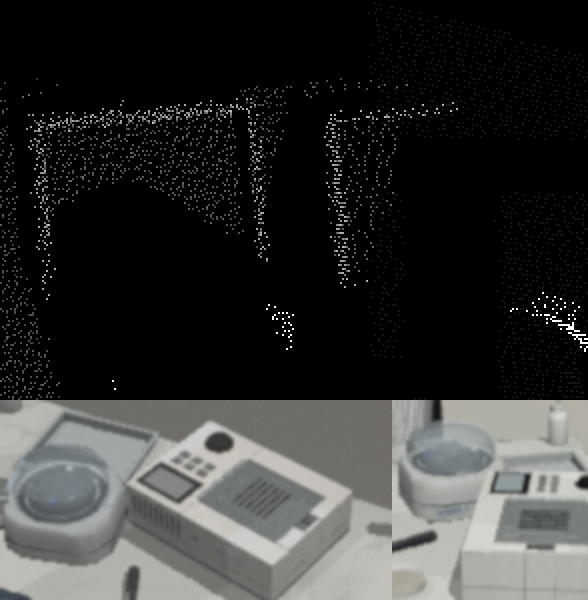

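The tray corners put its far edge at about (0.608,0.264)–(0.620,0.103), giving a yaw of about +4°. Photometer centre is about (0.506,-0.094) at -12.2° yaw, with the notch mid-way along its right edge. Knife origin is about (0.400,-0.3595) at -9.4° yaw. Next I write the row planner and move above the knife.

```bash
cat >> h.py <<'E'
from scipy.spatial.transform import Rotation as Ro, Slerp
import json
# world poses
def rz(a): return Ro.from_euler("z",a,degrees=True)
FLIP=Ro.from_matrix(np.array([[-1,0,0],[0,1,0],[0,0,-1.]]))  # tool from knife: x=-kx,y=ky,z=-kz
def tool_from_knife(yaw,pitch_down): return rz(yaw)*Ro.from_euler("y",pitch_down,degrees=True)*FLIP
def plan(p0,q0,wps):
    """wps: list of (pos, Ro, nrows, grip). prints rows (commanded pose chained with rounding feedback)"""
    p=np.array(p0,float);R=Ro.from_quat(q0) if not isinstance(q0,Ro) else q0; rows=[]
    for pos,Rt,n,g in wps:
        ps,Rs=p.copy(),R; sl=Slerp([0,1],Ro.concatenate([Rs,Rt]))
        for k in range(1,n+1):
            t=k/n; pt=ps+(np.array(pos)-ps)*t; Rk=sl(t)
            d=np.round(R.inv().apply(pt-p)/.03,2); w=np.round(np.degrees((R.inv()*Rk).as_rotvec()),1)
            p=p+R.apply(d*.03); R=R*Ro.from_rotvec(np.radians(w)); rows.append([g,*(d+0.).tolist(),*(w+0.).tolist()])
            if abs(d).max()>1 or abs(w).max()>8.5: print("!! limit",d,w)
            if np.linalg.norm(d)*30>49: print("!!50mm")
    for i in range(0,len(rows),8): print(json.dumps([rows[i:i+8]]))
    cmd_save(p,R)
def cmd_save(p,R): json.dump([list(p),list(R.as_quat())],open("cmd.json","w"))
def cmd(): p,q=json.load(open("cmd.json")); return np.array(p),Ro.from_quat(q)
E
python3 - <<'E'
from h import *
plan([.5,0,.304],[.7071068,.7071068,0,0],[([.41,-.31,.26],tool_from_knife(-9.4,0),16,.6)])
E
```

```text
[[[0.6, -0.65, -0.19, 0.09, 0.0, 0.0, -5.0], [0.6, -0.62, -0.24, 0.09, 0.0, 0.0, -5.1], [0.6, -0.61, -0.3, 0.1, 0.0, 0.0, -5.0], [0.6, -0.57, -0.35, 0.09, 0.0, 0.0, -5.1], [0.6, -0.54, -0.4, 0.09, 0.0, 0.0, -5.0], [0.6, -0.51, -0.44, 0.09, 0.0, 0.0, -5.0], [0.6, -0.46, -0.49, 0.09, 0.0, 0.0, -5.1], [0.6, -0.42, -0.52, 0.09, 0.0, 0.0, -5.0]]]
[[[0.6, -0.37, -0.56, 0.1, 0.0, 0.0, -5.0], [0.6, -0.32, -0.6, 0.09, 0.0, 0.0, -5.1], [0.6, -0.27, -0.61, 0.09, 0.0, 0.0, -5.0], [0.6, -0.21, -0.64, 0.09, 0.0, 0.0, -5.1], [0.6, -0.16, -0.66, 0.09, 0.0, 0.0, -5.0], [0.6, -0.09, -0.66, 0.09, 0.0, 0.0, -5.0], [0.6, -0.04, -0.67, 0.1, 0.0, 0.0, -5.1], [0.6, 0.02, -0.67, 0.09, 0.0, 0.0, -5.0]]]
```

Call:
{"name": "send_rows", "arguments": {"increments": [[[0.6,-0.65,-0.19,0.09,0,0,-5.0],[0.6,-0.62,-0.24,0.09,0,0,-5.1],[0.6,-0.61,-0.3,0.1,0,0,-5.0],[0.6,-0.57,-0.35,0.09,0,0,-5.1],[0.6,-0.54,-0.4,0.09,0,0,-5.0],[0.6,-0.51,-0.44,0.09,0,0,-5.0],[0.6,-0.46,-0.49,0.09,0,0,-5.1],[0.6,-0.42,-0.52,0.09,0,0,-5.0]]]}}

```text
time_s: 0.9
position: [0.4546, -0.1556, 0.2817]
tool_rot: [0.419, 0.908, -0.0, -0.0]
force: [-0.5, -0.2, 0.2]
opening: 0.598
grip_force: 0.0
```

Call:
{"name": "send_rows", "arguments": {"increments": [[[0.6,-0.37,-0.56,0.1,0,0,-5.0],[0.6,-0.32,-0.6,0.09,0,0,-5.1],[0.6,-0.27,-0.61,0.09,0,0,-5.0],[0.6,-0.21,-0.64,0.09,0,0,-5.1],[0.6,-0.16,-0.66,0.09,0,0,-5.0],[0.6,-0.09,-0.66,0.09,0,0,-5.0],[0.6,-0.04,-0.67,0.1,0,0,-5.1],[0.6,0.02,-0.67,0.09,0,0,-5.0]]]}}

```text
time_s: 1.7
position: [0.4095, -0.3106, 0.2594]
tool_rot: [0.08, 0.997, 0.0, -0.0]
force: [0.6, -0.3, 0.9]
opening: 0.602
grip_force: 0.0
```

```bash
python3 - <<'E'
from h import *
from station import manip
c=manip.get_calibration("wrist");p,d=manip.grab_frame("wrist");np.savez("pics/w1.npz",p=p,d=d,**c);cv2.imwrite("pics/w1.png",p[:,:,::-1])
s=manip.get_state();print(s["position"],s["tool_rot"],cmd()[1].as_quat(),s["joint_positions"],s["force"],s["opening"],-c["R"].T@c["t"])
E
```

```text
[ 0.40882645 -0.31259079  0.25890146] [ 7.78327522e-02  9.96966247e-01 -1.82041183e-04 -5.75621854e-04] [0.08193851 0.99663739 0.         0.        ] [-6.52343346e-01  2.55696621e-01 -9.33163800e-02  1.22255197e+00
 -9.31184858e-04 -4.96519857e-01] [-2.86158772 -1.85679552 -0.62494738] 0.597569979240266 [ 0.33138931 -0.29896634  0.32994575]
```

View pics/w1.png

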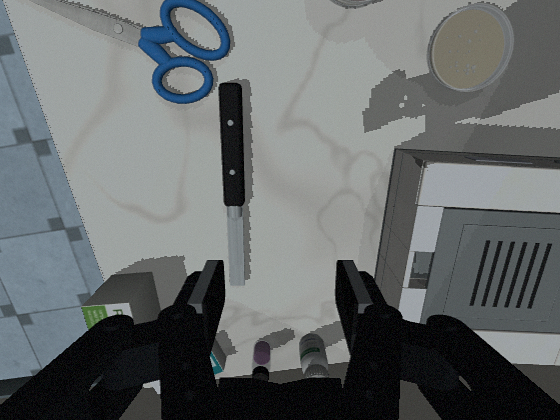

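The wrist view shows the knife handle from (230,83) to (233,207) with its tip at (237,285). The pry notch is about (413–434, 253–288), the deck's near-right corner is at (395,150), and the vial and bottle are at the bottom.

```bash
python3 - <<'E'
from h import *
c=np.load("pics/w1.npz");d=c["d"];p=c["p"]
def at(u,v,z):
    C=-c["R"].T@c["t"]; r=c["R"].T@np.array([(u-c["cx"])/c["fx"],(v-c["cy"])/c["fy"],1]); return C+r*(z-C[2])/r[2]
W=np.full((420,560,3),np.nan);P,_=cloud(p,d,c);W[d>0]=P
g=p.astype(int).max(2)
# knife: dark handle mask and blade
v,u=np.mgrid[:420,:560];m=(u>210)&(u<255)&(v>75)&(v<215)&(g<70)&(W[...,2]>.006)
H=W[m];r=cv2.minAreaRect(H[:,:2].astype(np.float32)*1000);print("handle",m.sum(),r,np.percentile(H[:,2],[5,50,95]))
for q in((230,83),(233,207)):print("h",at(*q,.014))
print("tip",at(237,285,.009),"depth z blade",np.nanmedian(W[230:280,233:240,2]))
m=(u>390)&(abs(W[...,2]-.078)<.004);D=W[m];print("deck z",np.nanmedian(D[:,2]))
for nme,q in dict(notchTL=(413,253),notchTR=(434,253),notchBL=(411,289),notchBR=(431,289),corner=(397,150),edge2=(381,270)).items():print(nme,at(*q,.078))
# rhs edge fit : leftmost deck pixel per row
E_=[]
for row in range(165,330,5):
    k=np.where((abs(W[row,:,2]-.078)<.005)&(np.arange(560)>385))[0]
    if len(k): E_.append(W[row,k[0],:2])
E_=np.array(E_);print(np.round(E_[::4],4)); vx,vy,x0,y0=cv2.fitLine(E_.astype(np.float32),cv2.DIST_HUBER,0,.001,.001).ravel();print("edge yaw",np.degrees(np.arctan2(vy,vx)))
ph=rz(-12.2).as_matrix()[:2,:2]
print("edge local y vs (.506,-.094)",((E_-[.506,-.094])@ph).mean(0))
m=np.zeros((420,560),bool)
# z profile across notch row 270
print([(k,np.round(W[270,k,2],3)) for k in range(380,446,4)])
cv2.imwrite("pics/n1.png",cv2.resize(p[220:320,380:480,::-1],(500,500),interpolation=cv2.INTER_CUBIC))
E
```

```text
handle 2631 ((366.93609619140625, -353.4122314453125), (27.04632568359375, 127.13343048095703), 80.51831817626953) [0.01265008 0.01617333 0.01755432]
h [ 0.31020078 -0.33934391  0.014     ]
h [ 0.42213803 -0.3596444   0.014     ]
tip [ 0.51011905 -0.37400069  0.009     ] depth z blade 0.009813144368971814
deck z 0.07884256173204196
notchTL [ 0.46575581 -0.21051781  0.078     ]
notchTR [ 0.46849896 -0.19362377  0.078     ]
notchBL [ 0.49900665 -0.21358111  0.078     ]
notchBR [ 0.50171659 -0.19690165  0.078     ]
corner [ 0.37984908 -0.21870818  0.078     ]
edge2 [ 0.47703324 -0.23734164  0.078     ]
[[ 0.3948 -0.1997]
 [ 0.4101 -0.2026]
 [ 0.4263 -0.2059]
 [ 0.4428 -0.2096]
 [ 0.4598 -0.2137]
 [ 0.4781 -0.2168]
 [ 0.4968 -0.2211]
 [ 0.5157 -0.2258]
 [ 0.5414 -0.1677]]
edge yaw -12.237249
edge local y vs (.506,-.094) [-0.01847074 -0.12415933]
[(380, np.float64(0.02)), (384, np.float64(0.031)), (388, np.float64(0.042)), (392, np.float64(0.051)), (396, np.float64(0.061)), (400, np.float64(0.068)), (404, np.float64(0.077)), (408, np.float64(0.078)), (412, np.float64(0.062)), (416, np.float64(0.062)), (420, np.float64(0.062)), (424, np.float64(0.062)), (428, np.float64(0.075)), (432, np.float64(0.078)), (436, np.float64(0.079)), (440, np.float64(0.079)), (444, np.float64(0.078))]
```

View pics/n1.png

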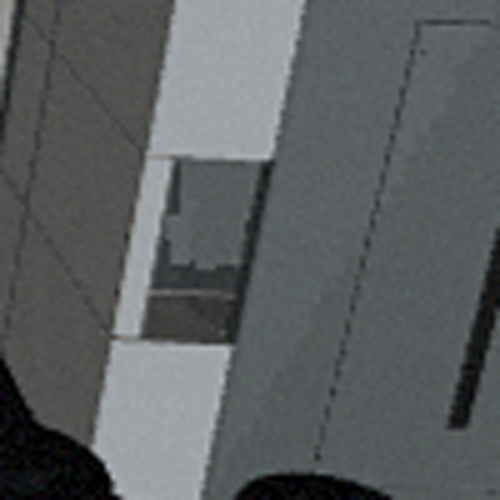

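```bash
cat >> h.py <<'E'
def st():
    from station import manip
    return manip.get_state()
def go(wps):
    s=st(); plan(s["position"],s["tool_rot"],wps)
def rep():
    s=st();print(s["time_s"],s["position"].round(4),"F",s["force"].round(1),"T",s["wrist_torque"].round(2),"op",round(float(s["opening"]),3),"gf",s["grip_force"],"J",s["joint_positions"].round(2)); return s
E
python3 - <<'E'
from h import *
rep();go([([.4018,-.3562,.12],tool_from_knife(-9.9,0),6,.6),([.4018,-.3562,.12],tool_from_knife(-9.9,0),2,.6)])
E
```

```text
1.75 [ 0.4088 -0.3126  0.2589] F [-2.9 -1.9 -0.6] T [-0.05  0.2  -0.04] op 0.598 gf 0.0 J [-0.65  0.26 -0.09  1.22 -0.   -0.5 ]
[[[0.6, 0.0, -0.25, 0.77, 0.0, 0.0, 0.2], [0.6, 0.0, -0.24, 0.77, 0.0, 0.0, 0.1], [0.6, 0.0, -0.25, 0.78, 0.0, 0.0, 0.2], [0.6, 0.0, -0.24, 0.77, 0.0, 0.0, 0.1], [0.6, -0.01, -0.25, 0.77, 0.0, -0.1, 0.2], [0.6, 0.0, -0.24, 0.77, 0.0, 0.0, 0.2], [0.6, 0.0, 0.0, 0.0, 0.0, 0.0, 0.0], [0.6, 0.0, 0.0, 0.0, 0.0, 0.0, 0.0]]]
```

Call:
{"name": "send_rows", "arguments": {"increments": [[[0.6,0.0,-0.25,0.77,0,0,0.2],[0.6,0,-0.24,0.77,0,0,0.1],[0.6,0,-0.25,0.78,0,0,0.2],[0.6,0,-0.24,0.77,0,0,0.1],[0.6,0,-0.25,0.77,0,0,0.2],[0.6,0,-0.24,0.77,0,0,0.2],[0.6,0,0,0,0,0,0],[0.6,0,0,0,0,0,0]]]}}

```text
time_s: 2.55
position: [0.4024, -0.353, 0.1212]
tool_rot: [0.091, 0.996, 0.0, -0.0]
force: [-0.3, -0.3, 0.6]
opening: 0.597
grip_force: 0.0
```

```bash
python3 - <<'E'
from h import *
s=rep();p,q=cmd();print(p,(q.inv()*Ro.from_quat(s["tool_rot"])).as_rotvec(degrees=True), Ro.from_quat(s["tool_rot"]).as_matrix().round(4))
E
```

```text
2.55 [ 0.4024 -0.353   0.1212] F [-0.3 -0.3  0.6] T [-0.   -0.02  0.02] op 0.597 gf 0.0 J [-0.72  0.39 -0.27  0.91  0.   -0.54]
[ 0.40185234 -0.3562018   0.12002149] [-0.05710697  0.078894    0.48987163] [[-9.835e-01  1.808e-01 -6.000e-04]
 [ 1.808e-01  9.835e-01  7.000e-04]
 [ 7.000e-04  5.000e-04 -1.000e+00]]
```

The commanded chain is the accurate reference, since measured poses only agree once settled. I'll plan from the commanded pose from now on.

```bash
cat >> h.py <<'E'
def go(wps): plan(*cmd(),wps)
E
python3 - <<'E'
from h import *
cmd_save([.4030,-.3536,.1211],tool_from_knife(-10.42,0))
K=tool_from_knife(-9.9,0)
go([([.4018,-.3560,.076],K,3,.5),([.4018,-.356,.076],K,5,0.0)])
E
```

```text
[[[0.5, 0.01, -0.03, 0.5, 0.0, 0.0, -0.2], [0.5, 0.01, -0.03, 0.5, 0.0, 0.0, -0.1], [0.5, 0.01, -0.03, 0.5, 0.0, 0.0, -0.2], [0.0, 0.0, 0.0, 0.0, 0.0, 0.0, 0.0], [0.0, 0.0, 0.0, 0.0, 0.0, 0.0, 0.0], [0.0, 0.0, 0.0, 0.0, 0.0, 0.0, 0.0], [0.0, 0.0, 0.0, 0.0, 0.0, 0.0, 0.0], [0.0, 0.0, 0.0, 0.0, 0.0, 0.0, 0.0]]]
```

Call:
{"name": "send_rows", "arguments": {"increments": [[[0.5,0.01,-0.03,0.5,0,0,-0.2],[0.5,0.01,-0.03,0.5,0,0,-0.1],[0.5,0.01,-0.03,0.5,0,0,-0.2],[0.5,0,0,0,0,0,0],[0,0,0,0,0,0,0],[0,0,0,0,0,0,0],[0,0,0,0,0,0,0],[0,0,0,0,0,0,0]]], "grip_force": 100}}

```text
time_s: 3.35
position: [0.4018, -0.3561, 0.0777]
tool_rot: [0.086, 0.996, -0.001, 0.001]
force: [-2.7, 3.5, 12.0]
opening: 0.202
grip_force: 98.5
```

```bash
python3 - <<'E'
from h import *
rep()
E
```

```text
3.35 [ 0.4018 -0.3561  0.0777] F [-2.7  3.5 12. ] T [ 0.69  0.53 -0.05] op 0.202 gf 98.48453521728516 J [-0.73  0.44 -0.32  0.81  0.   -0.55]
```

```bash
cat >> h.py <<'E'
PRY=np.array([.4822,-.2125,.0785]); YAW=77.8; KX=np.array([np.cos(np.radians(YAW)),np.sin(np.radians(YAW)),0]); PX=np.array([KX[1],-KX[0],0])
TT=np.array([.110,0,-.0697]) # TCP->tip in knife axes
def tcp_for_tip(tip,pitch,yaw=YAW):
    Rt=tool_from_knife(yaw,pitch); Rk=Rt*FLIP.inv(); return np.asarray(tip)-Rk.apply(TT), Rt
def L(y,z,x=0): return PRY+KX*y+PX*x+np.array([0,0,z])  # local point, m, from pry
E
python3 - <<'E'
from h import *
K=tool_from_knife(-9.9,0)
a=([.4018,-.356,.17],K,5,0.)
p,R=tcp_for_tip(L(-.05,.035),30)
print(p); go([a,([.43,-.345,.22],tool_from_knife(20,8),4,0.),(p,R,8,0.),(p,R,3,0.)])
E
```

```text
[ 0.45886704 -0.32041922  0.22886197]
[[[0.0, 0.0, 0.0, -0.63, 0.0, 0.0, 0.0], [0.0, 0.0, 0.0, -0.62, 0.0, 0.0, 0.0], [0.0, 0.0, 0.0, -0.63, 0.0, 0.0, 0.0], [0.0, 0.0, 0.0, -0.62, 0.0, 0.0, 0.0], [0.0, 0.0, 0.0, -0.63, 0.0, 0.0, 0.0], [0.0, -0.22, 0.13, -0.42, 0.5, 2.0, -7.5], [0.0, -0.21, 0.1, -0.42, 0.5, 1.9, -7.4], [0.0, -0.22, 0.07, -0.44, 0.6, 2.0, -7.5]]]
[[[0.0, -0.2, 0.04, -0.44, 0.5, 1.9, -7.5], [0.0, -0.14, 0.05, -0.06, 2.4, 2.5, -6.9], [0.0, -0.15, 0.04, -0.06, 2.3, 2.5, -6.8], [0.0, -0.14, 0.01, -0.07, 2.4, 2.5, -6.9], [0.0, -0.14, 0.0, -0.08, 2.3, 2.6, -6.9], [0.0, -0.14, -0.03, -0.09, 2.4, 2.5, -6.8], [0.0, -0.13, -0.04, -0.09, 2.4, 2.5, -6.9], [0.0, -0.12, -0.07, -0.09, 2.3, 2.5, -6.9]]]
[[[0.0, -0.1, -0.08, -0.09, 2.4, 2.5, -6.8], [0.0, 0.0, 0.0, 0.0, 0.0, 0.0, 0.0], [0.0, 0.0, 0.0, 0.0, 0.0, 0.0, 0.0], [0.0, 0.0, 0.0, 0.0, 0.0, 0.0, 0.0]]]
```

Call:
{"name": "send_rows", "arguments": {"increments": [[[0,0,0,-0.63,0,0,0],[0,0,0,-0.62,0,0,0],[0,0,0,-0.63,0,0,0],[0,0,0,-0.62,0,0,0],[0,0,0,-0.63,0,0,0],[0,-0.22,0.13,-0.42,0.5,2.0,-7.5],[0,-0.21,0.1,-0.42,0.5,1.9,-7.4],[0,-0.22,0.07,-0.44,0.6,2.0,-7.5]]]}}

```text
time_s: 4.15
position: [0.4228, -0.3475, 0.2093]
tool_rot: [-0.111, 0.992, -0.01, -0.052]
force: [-0.6, 0.5, -1.7]
opening: 0.2
grip_force: 98.4
```

Call:
{"name": "send_rows", "arguments": {"increments": [[[0,-0.2,0.04,-0.44,0.5,1.9,-7.5],[0,-0.14,0.05,-0.06,2.4,2.5,-6.9],[0,-0.15,0.04,-0.06,2.3,2.5,-6.8],[0,-0.14,0.01,-0.07,2.4,2.5,-6.9],[0,-0.14,0,-0.08,2.3,2.6,-6.9],[0,-0.14,-0.03,-0.09,2.4,2.5,-6.8],[0,-0.13,-0.04,-0.09,2.4,2.5,-6.9],[0,-0.12,-0.07,-0.09,2.3,2.5,-6.9]]]}}

```text
time_s: 4.95
position: [0.4554, -0.3227, 0.2289]
tool_rot: [-0.562, 0.792, -0.146, -0.188]
force: [0.6, -0.8, -0.8]
opening: 0.194
grip_force: 98.4
```

Call:
{"name": "send_rows", "arguments": {"increments": [[[0,-0.1,-0.08,-0.09,2.4,2.5,-6.8],[0,0,0,0,0,0,0],[0,0,0,0,0,0,0],[0,0,0,0,0,0,0]]]}}

```text
time_s: 5.35
position: [0.4584, -0.3205, 0.2292]
tool_rot: [-0.605, 0.753, -0.162, -0.201]
force: [-0.5, -1.1, -0.3]
opening: 0.201
grip_force: 98.4
```

```bash
python3 - <<'E'
from h import *
from station import manip
s=rep();p,q=cmd();print(p,(q.inv()*Ro.from_quat(s["tool_rot"])).as_rotvec(degrees=True))
for n in("scene","side","wrist"):
    c=manip.get_calibration(n);im,d=manip.grab_frame(n);np.savez(f"pics/{n}2.npz",p=im,d=d,**c)
    t=L(-.05,.035);print(n,px(t,c),"pry",px(PRY,c),"grip",px(p+q.apply([0,0,.07]),c))
    u,v=[int(x) for x in px(L(-.06,.03),c)]; u=min(max(u,60),500);v=min(max(v,60),360)
    print(u,v);cv2.imwrite(f"pics/c_{n}2.png",cv2.resize(im[v-60:v+60,u-60:u+60,::-1],(400,400),interpolation=cv2.INTER_CUBIC))
cv2.imwrite("pics/c2.png",np.hstack([cv2.imread("pics/c_scene2.png"),cv2.imread("pics/c_side2.png")]))
E
```

```text
5.35 [ 0.4584 -0.3205  0.2292] F [-0.5 -1.1 -0.3] T [ 0.53 -0.14 -0.  ] op 0.201 gf 98.42982530593872 J [-0.4   0.28 -0.23  0.96 -0.51 -1.78]
[ 0.45891312 -0.32047388  0.22887844] [-0.01781438 -0.05461831  0.18269427]
scene (np.float64(347.71378819461324), np.float64(214.29365527242527)) pry (np.float64(330.774441941598), np.float64(215.9735492437411)) grip (np.float64(383.1291079663126), np.float64(214.49522625733164))
350 217
side (np.float64(282.16727368741255), np.float64(240.68938792167634)) pry (np.float64(283.5802302732644), np.float64(244.8481668997177)) grip (np.float64(278.9516410845182), np.float64(236.8702209251967))
281 244
wrist (np.float64(277.64181032895675), np.float64(453.34245484222447)) pry (np.float64(278.1288370608506), np.float64(515.2738618305897)) grip (np.float64(276.43220550667445), np.float64(279.4120688720064))
277 360
```

View pics/c2.png

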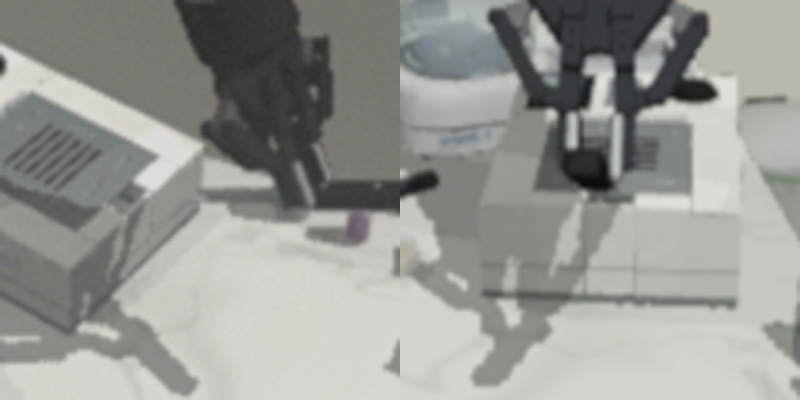

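The scene crop shows the knife horizontal, with its blade end at about (351,213) full-frame against a predicted tip of (348,214). The side crop shows the handle butt at about (277,234), near the prediction. I'll check the tip with depth.

```bash
python3 - <<'E'
from h import *
p,q=cmd();Rk=q*FLIP.inv()
for n in("scene","side"):
    z=np.load(f"pics/{n}2.npz");W,C=cloud(z["p"],z["d"],z)
    k=Rk.inv().apply(W-p)-TT*[0,1,1]   # along x from TCP; y,z rel to knife centre
    m=(abs(k[:,1])<.014)&(abs(k[:,2])<.014)&(k[:,0]>-.12)&(k[:,0]<.14);k=k[m]
    for a in np.arange(-.11,.13,.01):
        s=(k[:,0]>=a)&(k[:,0]<a+.01)
        if s.sum(): print(n,round(a,3),s.sum(),np.median(k[s],0).round(4),k[s,1].min().round(4),k[s,1].max().round(4))
    print(n,k[:,0].min(),k[:,0].max())
E
```

```text
scene -0.1 32 [-0.0921  0.005   0.0012] -0.0058 0.0129
scene -0.09 39 [-0.085   0.0114  0.0039] -0.0047 0.0139
scene -0.08 34 [-0.0753  0.0102  0.0059] -0.0049 0.0136
scene -0.07 32 [-0.0646  0.0094  0.0063] -0.0035 0.014
scene -0.06 31 [-0.0543  0.0105  0.0049] -0.0034 0.0133
scene -0.05 30 [-0.0446  0.0098  0.0047] -0.0025 0.0133
scene -0.04 31 [-0.0353  0.0097  0.006 ] -0.0045 0.0129
scene -0.03 30 [-0.0248  0.0099  0.0063] -0.0032 0.0138
scene -0.02 37 [-0.0142  0.0106  0.0064] -0.0111 0.0136
scene -0.01 21 [-0.0062 -0.0042  0.0075] -0.013 0.0117
scene -0.0 6 [ 0.0017 -0.0071  0.011 ] -0.0084 -0.0035
scene 0.01 1 [ 0.0179  0.0123 -0.0052] 0.0123 0.0123
scene 0.02 14 [ 0.0262  0.0081 -0.0001] 0.0053 0.0105
scene 0.03 14 [0.0365 0.0075 0.0003] -0.001 0.0125
scene 0.04 13 [0.0456 0.0026 0.0004] -0.0054 0.0095
scene 0.05 15 [0.0545 0.0035 0.0002] -0.0058 0.0113
scene 0.06 18 [0.065  0.0043 0.0003] -0.0076 0.0118
scene 0.07 13 [0.0744 0.0054 0.0005] -0.0063 0.0112
scene 0.08 15 [0.0838 0.0003 0.    ] -0.0075 0.0097
scene 0.09 14 [ 0.0961  0.0007 -0.0002] -0.0078 0.0096
scene 0.1 7 [0.
[... 296 characters left out ...]
083
side -0.07 15 [-0.0644 -0.0047 -0.0069] -0.0095 0.0093
side -0.06 2 [-0.0549 -0.0082 -0.0054] -0.009 -0.0074
side -0.05 4 [-0.0423 -0.0039 -0.0072] -0.0086 0.0007
side -0.04 10 [-0.0376 -0.008  -0.005 ] -0.0097 0.0063
side -0.03 3 [-0.0243 -0.0087 -0.004 ] -0.0091 -0.0077
side -0.02 27 [-0.0122 -0.01    0.0044] -0.0139 0.0065
side -0.01 12 [-0.0089 -0.012  -0.0009] -0.0138 -0.0082
side -0.0 1 [ 0.0031 -0.0095 -0.0038] -0.0095 -0.0095
side 0.01 8 [ 0.0139 -0.0025 -0.0073] -0.009 0.0044
side 0.06 1 [ 0.0614 -0.0084  0.0003] -0.0084 -0.0084
side 0.07 1 [ 0.0743 -0.0078 -0.0008] -0.0078 -0.0078
side 0.1 1 [ 0.1013 -0.0085  0.0011] -0.0085 -0.0085
side -0.09537644679779339 0.10130340228918026
```

Depth confirms the knife is held straight, with its tip 0.111 m ahead of the TCP as assumed. Next comes the insertion at 35°.

```bash
python3 - <<'E'
from h import *
f=lambda y:L(y,.0027-y*np.tan(np.radians(35)))
a,R=tcp_for_tip(f(-.012),35);b,_=tcp_for_tip(f(.022),35)
go([(a,R,5,0.),(a,R,3,0.),(b,R,7,0.),(b,R,1,0.)])
E
```

```text
[[[0.0, -0.34, 0.0, -0.05, 0.0, 1.0, 0.0], [0.0, -0.34, 0.0, -0.06, 0.0, 1.0, 0.0], [0.0, -0.35, 0.0, -0.06, 0.0, 1.0, 0.0], [0.0, -0.33, 0.0, -0.07, 0.0, 1.0, 0.0], [0.0, -0.34, 0.0, -0.07, 0.0, 1.0, 0.0], [0.0, 0.0, 0.0, 0.0, 0.0, 0.0, 0.0], [0.0, 0.0, 0.0, 0.0, 0.0, 0.0, 0.0], [0.0, 0.0, 0.0, 0.0, 0.0, 0.0, 0.0]]]
[[[0.0, -0.2, 0.0, 0.0, 0.0, 0.0, 0.0], [0.0, -0.2, 0.0, 0.0, 0.0, 0.0, 0.0], [0.0, -0.19, 0.0, 0.0, 0.0, 0.0, 0.0], [0.0, -0.2, 0.0, 0.0, 0.0, 0.0, 0.0], [0.0, -0.2, 0.0, 0.0, 0.0, 0.0, 0.0], [0.0, -0.2, 0.0, 0.0, 0.0, 0.0, 0.0], [0.0, -0.2, 0.0, 0.0, 0.0, 0.0, 0.0], [0.0, 0.0, 0.0, 0.0, 0.0, 0.0, 0.0]]]
```

Call:
{"name": "send_rows", "arguments": {"increments": [[[0,-0.34,0,-0.05,0,1,0],[0,-0.34,0,-0.06,0,1,0],[0,-0.35,0,-0.06,0,1,0],[0,-0.33,0,-0.07,0,1,0],[0,-0.34,0,-0.07,0,1,0],[0,0,0,0,0,0,0],[0,0,0,0,0,0,0],[0,0,0,0,0,0,0]]]}}

```text
time_s: 6.3
position: [0.4687, -0.2733, 0.2098]
tool_rot: [-0.599, 0.742, -0.189, -0.234]
force: [-0.8, -0.2, -0.2]
opening: 0.194
grip_force: 98.4
```

```bash
python3 - <<'E'
from h import *
from station import manip
s=rep()
p=s["position"];q=Ro.from_quat(s["tool_rot"]);Rk=q*FLIP.inv();print("tip",p+Rk.apply(TT),L(-.012,.0111))
for n in("scene","side"):
    c=manip.get_calibration(n);im,d=manip.grab_frame(n);W,C=cloud(im,d,c);k=Rk.inv().apply(W-p)-TT*[0,1,1]
    m=(abs(k[:,1])<.012)&(abs(k[:,2])<.008)&(k[:,0]>.06)&(k[:,0]<.125);print(n,m.sum(),k[m,0].max(),np.median(k[m],0),k[m,1].min(),k[m,1].max())
    # notch in this camera: low points around the pocket
    D=W-PRY;l=np.c_[D@PX,D@KX,D[:,2]]
    a=(abs(l[:,0])<.03)&(l[:,1]>-.01)&(l[:,1]<.03)
    dk=a&(abs(l[:,2])<.004);nt=a&(l[:,2]<-.008)&(l[:,1]>.0)
    print(" deck dz",np.median(l[dk,2])," pocket pts",nt.sum(),l[nt].min(0),l[nt].max(0)) if nt.sum() else print("deck dz",np.median(l[dk,2]))
    cv2.imwrite(f"pics/c_{n}3.png",cv2.resize(im[int(px(PRY,c)[1])-40:int(px(PRY,c)[1])+40,int(px(PRY,c)[0])-40:int(px(PRY,c)[0])+40,::-1],(400,400),interpolation=cv2.INTER_CUBIC))
cv2.imwrite("pics/c3.png",np.hstack([cv2.imread("pics/c_scene3.png"),cv2.imread("pics/c_side3.png")]))
E
```

```text
6.3 [ 0.4687 -0.2733  0.2098] F [-0.8 -0.2 -0.2] T [ 0.57 -0.14 -0.05] op 0.194 gf 98.44121217727661 J [-0.27  0.3  -0.27  0.95 -0.61 -1.64]
tip [ 0.47934921 -0.22427819  0.08961035] [ 0.4796641  -0.22422899  0.0896    ]
scene 61 0.12481115356894852 [ 0.08839435  0.0037159  -0.00039458] -0.010706567934472421 0.011654250748979135
 deck dz -0.0012472793984096425  pocket pts 40 [-0.00542747  0.0075698  -0.02253104] [ 0.01779405  0.022802   -0.00810662]
side 37 0.12485472628024989 [ 0.09915289 -0.00147427 -0.00084807] -0.008482159223683868 0.009980943419565885
 deck dz -4.535595689206251e-05  pocket pts 26 [-0.02965643  0.00019394 -0.08031706] [ 0.02444802  0.02705099 -0.00927075]
```

View pics/c3.png

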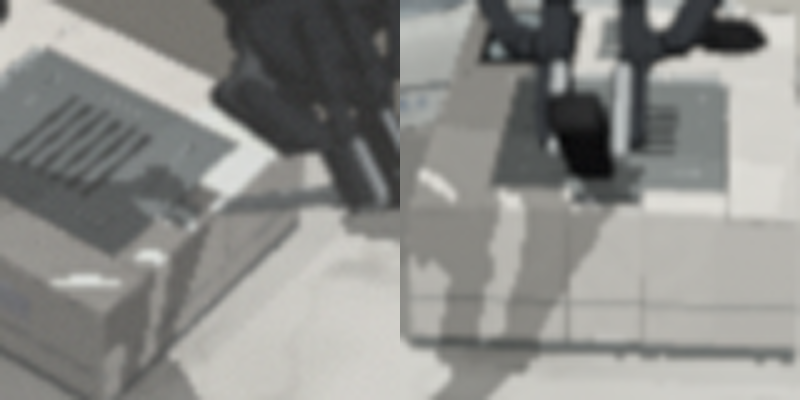

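The scene crop shows the blade tip at the photometer's right edge (~(220,208)), pointing into the notch at (180,210). In the side crop the knife lines up with the notch at about (610,195). Inserting.

Call:
{"name": "send_rows", "arguments": {"increments": [[[0,-0.2,0,0,0,0,0],[0,-0.2,0,0,0,0,0],[0,-0.19,0,0,0,0,0],[0,-0.2,0,0,0,0,0],[0,-0.2,0,0,0,0,0],[0,-0.2,0,0,0,0,0],[0,-0.2,0,0,0,0,0],[0,0,0,0,0,0,0]]]}}

```text
time_s: 7.2
position: [0.4758, -0.239, 0.1851]
tool_rot: [-0.599, 0.742, -0.189, -0.234]
force: [0.6, 0.0, -0.9]
opening: 0.202
grip_force: 98.4
```

```bash
python3 - <<'E'
from h import *
s=rep()
p=s["position"];q=Ro.from_quat(s["tool_rot"]);Rk=q*FLIP.inv();t=p+Rk.apply(TT)-PRY;print("tip local y,z,x",t@KX,t[2],t@PX)
# lever plan
def lev(th,s=.026):
    a=np.radians(th); y=s*np.cos(a)+.001*np.sin(a); z=-s*np.sin(a)+.001*np.cos(a); return tcp_for_tip(L(y,z),th)
go([(*lev(th),1,0.) for th in (35,30,25,20,15,10,5,0)]+[(*lev(0),2,0.)])
E
```

```text
7.2 [ 0.4758 -0.239   0.1851] F [ 0.6  0.  -0.9] T [ 0.61 -0.14 -0.03] op 0.202 gf 98.44152688980103 J [-0.2   0.34 -0.29  0.95 -0.61 -1.56]
tip local y,z,x 0.022906634964672302 -0.013563336221406028 -0.0006831488338243617
[[[0.0, -0.02, 0.0, 0.04, 0.0, 0.0, 0.0], [0.0, 0.2, 0.0, 0.25, 0.0, -5.0, 0.0], [0.0, 0.19, 0.0, 0.25, 0.0, -5.0, 0.0], [0.0, 0.2, 0.0, 0.26, 0.0, -5.0, 0.0], [0.0, 0.19, 0.0, 0.25, 0.0, -5.0, 0.0], [0.0, 0.19, 0.0, 0.25, 0.0, -5.0, 0.0], [0.0, 0.2, 0.0, 0.26, 0.0, -5.0, 0.0], [0.0, 0.19, 0.0, 0.25, 0.0, -5.0, 0.0]]]
[[[0.0, 0.0, 0.0, 0.0, 0.0, 0.0, 0.0], [0.0, 0.0, 0.0, 0.0, 0.0, 0.0, 0.0]]]
```

Call:
{"name": "send_rows", "arguments": {"increments": [[[0,-0.02,0,0.04,0,0,0],[0,0.2,0,0.25,0,-5,0],[0,0.19,0,0.25,0,-5,0],[0,0.2,0,0.26,0,-5,0],[0,0.19,0,0.25,0,-5,0]]]}}

```text
time_s: 7.7
position: [0.4687, -0.2739, 0.1687]
tool_rot: [-0.623, 0.772, -0.081, -0.099]
force: [2.1, 5.7, -1.8]
opening: 0.203
grip_force: 98.6
```

Call:
{"name": "send_rows", "arguments": {"increments": [[[0,0.19,0,0.25,0,-5,0],[0,0.2,0,0.26,0,-5,0],[0,0.19,0,0.25,0,-5,0],[0,0,0,0,0,0,0]]]}}

```text
time_s: 8.1
position: [0.4633, -0.2959, 0.1483]
tool_rot: [-0.627, 0.779, 0.001, 0.001]
force: [0.0, 1.1, 0.5]
opening: 0.202
grip_force: 98.8
```

```bash
python3 - <<'E'
from h import *
from station import manip
s=rep()
p=s["position"];q=Ro.from_quat(s["tool_rot"]);Rk=q*FLIP.inv();t=p+Rk.apply(TT)-PRY;print("tip local y,z,x",t@KX,t[2],t@PX)
c=manip.get_calibration("scene");im,d=manip.grab_frame("scene");W,C=cloud(im,d,c);D=W-PRY;l=np.c_[D@PX,D@KX,D[:,2]]
cv2.imwrite("pics/s4.png",cv2.resize(im[150:290,240:400,::-1],(640,560),interpolation=cv2.INTER_CUBIC))
for y in(.02,.04,.06,.08,.1,.12):
    m=(abs(l[:,0])<.05)&(abs(l[:,1]-y)<.008)&(l[:,2]>-.01)&(l[:,2]<.02);print(y,m.sum(),np.median(l[m,2]))
E
```

```text
8.1 [ 0.4633 -0.2959  0.1483] F [0.  1.1 0.5] T [ 0.23 -0.04 -0.02] op 0.202 gf 98.82312655448914 J [-0.57  0.39 -0.19  0.99  0.   -1.92]
tip local y,z,x 0.024703360594560894 0.000415282322040772 -0.000500667555226487
0.02 193 0.0054895933621469245
0.04 156 0.006253548734075916
0.06 140 0.005040306407415797
0.08 146 0.0037154699534040353
0.1 136 0.0022519955487332807
0.12 134 0.0008722510050520604
```

The cover has popped to about 0.07 rad: the depth slope is 0.067. Next is swinging it up with the blade.

```bash
cat >> h.py <<'E'
def swing(phi,gap=0.):
    r=np.interp(phi,[.05,.5,1.5],[.121,.108,.098]); pit=np.interp(phi,[.1,.4,1.0,1.4],[0,-9,-6,0])
    y=.146-r*np.cos(phi)-(.005+gap)*np.sin(phi); z=r*np.sin(phi)-(.005+gap)*np.cos(phi)
    return tcp_for_tip(L(y,z),pit)
E
python3 - <<'E'
from h import *
go([(*swing(f),1,0.) for f in np.linspace(.08,1.84,30)]+[(*swing(1.84),2,0.)])
E
```

```text
[[[0.0, 0.01, 0.0, -0.12, 0.0, 0.0, 0.0], [0.0, -0.03, 0.0, -0.16, 0.0, -1.2, 0.0], [0.0, -0.02, 0.0, -0.1, 0.0, -1.8, 0.0], [0.0, -0.04, 0.0, -0.1, 0.0, -1.8, 0.0], [0.0, -0.06, 0.0, -0.08, 0.0, -1.9, 0.0], [0.0, -0.07, 0.0, -0.06, 0.0, -1.8, 0.0], [0.0, -0.15, 0.0, -0.15, 0.0, -0.3, 0.0], [0.0, -0.18, 0.0, -0.17, 0.0, 0.3, 0.0]]]
[[[0.0, -0.15, 0.0, -0.18, 0.0, 0.3, 0.0], [0.0, -0.17, 0.0, -0.17, 0.0, 0.4, 0.0], [0.0, -0.17, 0.0, -0.16, 0.0, 0.3, 0.0], [0.0, -0.18, 0.0, -0.16, 0.0, 0.3, 0.0], [0.0, -0.19, 0.0, -0.14, 0.0, 0.3, 0.0], [0.0, -0.19, 0.0, -0.13, 0.0, 0.3, 0.0], [0.0, -0.2, 0.0, -0.13, 0.0, 0.3, 0.0], [0.0, -0.2, 0.0, -0.11, 0.0, 0.3, 0.0]]]
[[[0.0, -0.22, 0.0, -0.13, 0.0, 0.8, 0.0], [0.0, -0.23, 0.0, -0.13, 0.0, 0.9, 0.0], [0.0, -0.24, 0.0, -0.12, 0.0, 0.9, 0.0], [0.0, -0.23, 0.0, -0.11, 0.0, 0.9, 0.0], [0.0, -0.24, 0.0, -0.1, 0.0, 0.9, 0.0], [0.0, -0.24, 0.0, -0.09, 0.0, 0.9, 0.0], [0.0, -0.22, 0.0, -0.07, 0.0, 0.7, 0.0], [0.0, -0.2, 0.0, -0.01, 0.0, 0.0, 0.0]]]
[[[0.0, -0.2, 0.0, -0.02, 0.0, 0.0, 0.0], [0.0, -0.2, 0.0, -0.01, 0.0, 0.0, 0.0], [0.0, -0.2, 0.0, 0.0, 0.0, 0.0, 0.0], [0.0, -0.19, 0.0, 0.02, 0.0, 0.0, 0.0], [0.0, -0.2, 0.0, 0.02, 0.0, 0.0, 0.0], [0.0, -0.2, 0.01, 0.04, 0.0, 0.0, 0.0], [0.0, 0.0, 0.0, 0.0, 0.0, 0.0, 0.0], [0.0, 0.0, 0.0, 0.0, 0.0, 0.0, 0.0]]]
```

Call:
{"name": "send_rows", "arguments": {"increments": [[[0,0.01,0,-0.12,0,0,0],[0,-0.03,0,-0.16,0,-1.2,0],[0,-0.02,0,-0.1,0,-1.8,0],[0,-0.04,0,-0.1,0,-1.8,0],[0,-0.06,0,-0.08,0,-1.9,0],[0,-0.07,0,-0.06,0,-1.8,0],[0,-0.15,0,-0.15,0,-0.3,0],[0,-0.18,0,-0.17,0,0.3,0]]]}}

```text
time_s: 8.95
position: [0.4669, -0.2806, 0.1791]
tool_rot: [-0.626, 0.776, 0.047, 0.058]
force: [-0.5, -2.6, -0.9]
opening: 0.2
grip_force: 98.4
```

```bash
python3 - <<'E'
from h import *
from station import manip
s=rep()
p=s["position"];q=Ro.from_quat(s["tool_rot"]);Rk=q*FLIP.inv();t=p+Rk.apply(TT)-PRY;print("tip local y,z,x",t@KX,t[2],t@PX)
c=manip.get_calibration("scene");im,d=manip.grab_frame("scene");W,C=cloud(im,d,c);D=W-PRY;l=np.c_[D@PX,D@KX,D[:,2]]
for y in(.04,.06,.08,.1,.12):
    m=(abs(l[:,0])<.05)&(abs(l[:,1]-y)<.006)&(l[:,2]>-.01)&(l[:,2]<.08);print(y,m.sum(),np.median(l[m,2]))
E
```

```text
8.95 [ 0.4669 -0.2806  0.1791] F [-0.5 -2.6 -0.9] T [-0.68  0.16  0.01] op 0.2 gf 98.44715595245361 J [-0.6   0.4  -0.11  1.12  0.14 -1.96]
tip local y,z,x 0.0493520132628382 0.04801322773583845 -0.000483112362072562
0.04 115 0.05663359459766833
0.06 72 0.04789195181304
0.08 69 0.03744347957754361
0.1 69 0.025393514970929065
0.12 59 0.014072467203043296
```

Call:
{"name": "send_rows", "arguments": {"increments": [[[0,-0.15,0,-0.18,0,0.3,0],[0,-0.17,0,-0.17,0,0.4,0],[0,-0.17,0,-0.16,0,0.3,0],[0,-0.18,0,-0.16,0,0.3,0],[0,-0.19,0,-0.14,0,0.3,0],[0,-0.19,0,-0.13,0,0.3,0],[0,-0.2,0,-0.13,0,0.3,0],[0,-0.2,0,-0.11,0,0.3,0]]]}}

```text
time_s: 9.8
position: [0.4752, -0.2424, 0.22]
tool_rot: [-0.627, 0.777, 0.033, 0.041]
force: [-0.5, -3.2, -0.9]
opening: 0.198
grip_force: 98.6
```

Call:
{"name": "send_rows", "arguments": {"increments": [[[0,-0.22,0,-0.13,0,0.8,0],[0,-0.23,0,-0.13,0,0.9,0],[0,-0.24,0,-0.12,0,0.9,0],[0,-0.23,0,-0.11,0,0.9,0],[0,-0.24,0,-0.1,0,0.9,0],[0,-0.24,0,-0.09,0,0.9,0],[0,-0.22,0,-0.07,0,0.7,0],[0,-0.2,0,-0.01,0,0,0]]]}}

```text
time_s: 10.6
position: [0.4866, -0.1903, 0.2455]
tool_rot: [-0.628, 0.778, -0.0, 0.0]
force: [-0.1, -1.7, -0.7]
opening: 0.202
grip_force: 98.6
```

Call:
{"name": "send_rows", "arguments": {"increments": [[[0,-0.2,0,-0.02,0,0,0],[0,-0.2,0,-0.01,0,0,0],[0,-0.2,0,0,0,0,0],[0,-0.19,0,0.02,0,0,0],[0,-0.2,0,0.02,0,0,0],[0,-0.2,0.01,0.04,0,0,0],[0,0,0,0,0,0,0],[0,0,0,0,0,0,0]]]}}

```text
time_s: 11.4
position: [0.4935, -0.1559, 0.2436]
tool_rot: [-0.628, 0.778, 0.0, 0.0]
force: [-0.8, 0.3, -0.3]
opening: 0.198
grip_force: 98.6
```

```bash
python3 - <<'E'
from h import *
from station import manip
s=rep()
p=s["position"];q=Ro.from_quat(s["tool_rot"]);Rk=q*FLIP.inv();t=p+Rk.apply(TT)-PRY;print("tip local y,z,x",t@KX,t[2],t@PX)
c=manip.get_calibration("scene");im,d=manip.grab_frame("scene");W,C=cloud(im,d,c);D=W-PRY;l=np.c_[D@PX,D@KX,D[:,2]]
cv2.imwrite("pics/s5.png",im[:,:,::-1])
for z in(.02,.04,.06,.08,.1,.12):
    m=(abs(l[:,0])<.05)&(abs(l[:,2]-z)<.006)&(l[:,1]>.1)&(l[:,1]<.22);print(z,m.sum(),np.percentile(l[m,1],[10,50,90]) if m.sum() else 0)
E
```

```text
11.4 [ 0.4935 -0.1559  0.2436] F [-0.8  0.3 -0.3] T [-0.05  0.02  0.01] op 0.198 gf 98.55918645858765 J [-0.31  0.27 -0.12  1.19  0.   -1.66]
tip local y,z,x 0.1677329910026005 0.09549199964941717 -0.0009048866956175294
0.02 104 [0.14509391 0.14774121 0.15054909]
0.04 102 [0.15070819 0.15358047 0.15674058]
0.06 89 [0.15674887 0.15926    0.16268246]
0.08 106 [0.16239146 0.16550846 0.16837042]
0.1 167 [0.11205059 0.16484655 0.17341371]
0.12 144 [0.17308834 0.17721221 0.18092752]
```

View pics/s5.png

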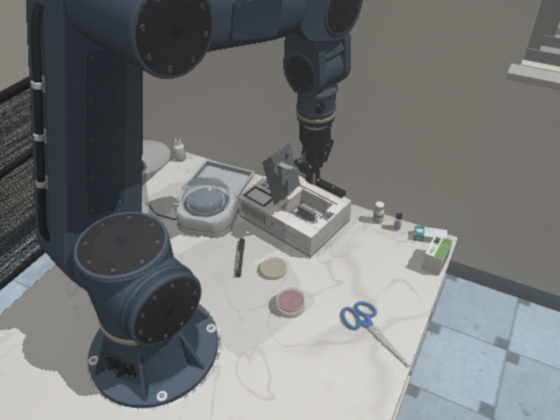

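The scene view shows the cover standing past upright at about (283,175), with the bay and canister exposed at (310,210). The depth slope gives about 1.86 rad. Next, the knife goes back to its original spot.

```bash
python3 - <<'E'
from h import *
p,R=cmd();K=tool_from_knife(-9.9,0)
a=p-KX*.12
go([(a,R,5,0.),([.4018,-.356,.2],K,12,0.),([.4018,-.356,.10],K,4,0.),([.4018,-.356,.0785],K,2,0.),([.4018,-.356,.0785],K,1,0.)])
E
```

```text
[[[0.0, 0.8, 0.0, 0.0, 0.0, 0.0, 0.0], [0.0, 0.8, 0.0, 0.0, 0.0, 0.0, 0.0], [0.0, 0.8, 0.0, 0.0, 0.0, 0.0, 0.0], [0.0, 0.8, 0.0, 0.0, 0.0, 0.0, 0.0], [0.0, 0.8, 0.0, 0.0, 0.0, 0.0, 0.0], [0.0, 0.26, 0.13, 0.12, 0.0, 0.0, 7.3], [0.0, 0.28, 0.1, 0.12, 0.0, 0.0, 7.3], [0.0, 0.29, 0.06, 0.13, 0.0, 0.0, 7.3]]]
[[[0.0, 0.29, 0.03, 0.12, 0.0, 0.0, 7.3], [0.0, 0.3, -0.01, 0.12, 0.0, 0.0, 7.3], [0.0, 0.29, -0.05, 0.12, 0.0, 0.0, 7.3], [0.0, 0.28, -0.09, 0.12, 0.0, 0.0, 7.3], [0.0, 0.27, -0.12, 0.12, 0.0, 0.0, 7.3], [0.0, 0.25, -0.15, 0.13, 0.0, 0.0, 7.3], [0.0, 0.23, -0.19, 0.12, 0.0, 0.0, 7.4], [0.0, 0.2, -0.21, 0.12, 0.0, 0.0, 7.3]]]
[[[0.0, 0.18, -0.24, 0.12, 0.0, 0.0, 7.3], [0.0, 0.0, 0.0, 0.83, 0.0, 0.0, 0.0], [0.0, 0.0, 0.0, 0.84, 0.0, 0.0, 0.0], [0.0, 0.0, 0.0, 0.83, 0.0, 0.0, 0.0], [0.0, 0.0, 0.0, 0.84, 0.0, 0.0, 0.0], [0.0, 0.0, 0.0, 0.36, 0.0, 0.0, 0.0], [0.0, 0.0, 0.0, 0.35, 0.0, 0.0, 0.0], [0.0, 0.0, 0.0, 0.0, 0.0, 0.0, 0.0]]]
```

Call:
{"name": "send_rows", "arguments": {"increments": [[[0,0.8,0,0,0,0,0],[0,0.8,0,0,0,0,0],[0,0.8,0,0,0,0,0],[0,0.8,0,0,0,0,0],[0,0.8,0,0,0,0,0],[0,0.26,0.13,0.12,0,0,7.3],[0,0.28,0.1,0.12,0,0,7.3],[0,0.29,0.06,0.13,0,0,7.3]]]}}

```text
time_s: 12.25
position: [0.4512, -0.2947, 0.2324]
tool_rot: [-0.466, 0.885, 0.0, 0.0]
force: [-0.4, 0.4, -1.4]
opening: 0.202
grip_force: 98.5
```

Call:
{"name": "send_rows", "arguments": {"increments": [[[0,0.29,0.03,0.12,0,0,7.3],[0,0.3,-0.01,0.12,0,0,7.3],[0,0.29,-0.05,0.12,0,0,7.3],[0,0.28,-0.09,0.12,0,0,7.3],[0,0.27,-0.12,0.12,0,0,7.3],[0,0.25,-0.15,0.13,0,0,7.3],[0,0.23,-0.19,0.12,0,0,7.4],[0,0.2,-0.21,0.12,0,0,7.3]]]}}

```text
time_s: 13.05
position: [0.4066, -0.3493, 0.2033]
tool_rot: [0.026, 1.0, 0.0, 0.0]
force: [0.0, 0.9, -1.1]
opening: 0.199
grip_force: 98.5
```

Call:
{"name": "send_rows", "arguments": {"increments": [[[0,0.18,-0.24,0.12,0,0,7.3],[0,0,0,0.83,0,0,0],[0,0,0,0.84,0,0,0],[0,0,0,0.83,0,0,0],[0,0,0,0.84,0,0,0],[0,0,0,0.25,0,0,0],[0,0,0,0.2,0,0,0],[0,0,0,0.1,0,0,0]]]}}

```text
time_s: 13.85
position: [0.4016, -0.3561, 0.0835]
tool_rot: [0.086, 0.996, -0.0, 0.0]
force: [-0.9, 0.1, -1.0]
opening: 0.196
grip_force: 98.5
```

Call:
{"name": "send_rows", "arguments": {"increments": [[[0,0,0,0.16,0,0,0],[0,0,0,0,0,0,0],[0,0,0,0,0,0,0]]]}}

```text
time_s: 14.15
position: [0.4015, -0.3559, 0.0788]
tool_rot: [0.086, 0.996, -0.0, 0.0]
force: [0.3, -0.6, 0.1]
opening: 0.201
grip_force: 98.5
```

```bash
python3 - <<'E'
from h import *
rep()
E
```

```text
14.15 [ 0.4015 -0.3559  0.0788] F [ 0.3 -0.6  0.1] T [ 0.01  0.08 -0.03] op 0.201 gf 98.53924512863159 J [-0.73  0.44 -0.32  0.81  0.   -0.55]
```

```bash
python3 - <<'E'
from h import *
K=tool_from_knife(-9.9,0);p,R=cmd(); p=p-[0,0,.0012]
cmd_save(p,R)
V=tool_from_knife(77.8,0)
t=L(.07,0);t[2]=.25
go([(p,R,4,.5),([.4018,-.356,.13],K,3,.6),([.42,-.32,.24],tool_from_knife(0,0),5,.4),(t,V,11,.4),(t,V,1,.4)])
E
```

```text
[[[0.5, 0.0, 0.0, 0.0, 0.0, 0.0, 0.0], [0.5, 0.0, 0.0, 0.0, 0.0, 0.0, 0.0], [0.5, 0.0, 0.0, 0.0, 0.0, 0.0, 0.0], [0.5, 0.0, 0.0, 0.0, 0.0, 0.0, 0.0], [0.6, 0.0, 0.0, -0.58, 0.0, 0.0, 0.0], [0.6, 0.0, 0.0, -0.59, 0.0, 0.0, 0.0], [0.6, 0.0, 0.0, -0.58, 0.0, 0.0, 0.0], [0.4, -0.08, 0.26, -0.73, 0.0, 0.0, -2.0]]]
[[[0.4, -0.08, 0.25, -0.74, 0.0, 0.0, -2.0], [0.4, -0.1, 0.26, -0.73, 0.0, 0.0, -2.0], [0.4, -0.11, 0.24, -0.74, 0.0, 0.0, -1.9], [0.4, -0.11, 0.25, -0.73, 0.0, 0.0, -2.0], [0.4, -0.23, 0.53, -0.03, 0.0, 0.0, -7.1], [0.4, -0.3, 0.5, -0.03, 0.0, 0.0, -7.1], [0.4, -0.36, 0.46, -0.03, 0.0, 0.0, -7.0], [0.4, -0.41, 0.42, -0.03, 0.0, 0.0, -7.1]]]
[[[0.4, -0.45, 0.36, -0.03, 0.0, 0.0, -7.1], [0.4, -0.5, 0.29, -0.03, 0.0, 0.0, -7.1], [0.4, -0.53, 0.24, -0.03, 0.0, 0.0, -7.0], [0.4, -0.56, 0.17, -0.03, 0.0, 0.0, -7.1], [0.4, -0.57, 0.1, -0.03, 0.0, 0.0, -7.1], [0.4, -0.59, 0.02, -0.03, 0.0, 0.0, -7.1], [0.4, -0.58, -0.04, -0.03, 0.0, 0.0, -7.0], [0.4, 0.0, 0.0, 0.0, 0.0, 0.0, 0.0]]]
```

First row lowers by the last 1.2 mm.

Call:
{"name": "send_rows", "arguments": {"increments": [[[0,0,0,0.04,0,0,0],[0,0,0,0,0,0,0],[0.3,0,0,0,0,0,0],[0.5,0,0,0,0,0,0],[0.5,0,0,0,0,0,0],[0.5,0,0,0,0,0,0]]]}}

```text
time_s: 14.75
position: [0.4013, -0.3557, 0.0772]
tool_rot: [0.086, 0.996, 0.0, 0.0]
force: [-0.0, 0.3, 0.1]
opening: 0.497
grip_force: 0.0
```

Call:
{"name": "send_rows", "arguments": {"increments": [[[0.6,0,0,-0.58,0,0,0],[0.6,0,0,-0.59,0,0,0],[0.6,0,0,-0.58,0,0,0],[0.4,-0.08,0.26,-0.73,0,0,-2.0]]]}}

```text
time_s: 15.15
position: [0.4045, -0.3487, 0.1519]
tool_rot: [0.069, 0.998, 0.0, -0.0]
force: [0.3, -0.5, 0.3]
opening: 0.443
grip_force: 0.0
```

Call:
{"name": "send_rows", "arguments": {"increments": [[[0.4,-0.08,0.25,-0.74,0,0,-2.0],[0.4,-0.1,0.26,-0.73,0,0,-2.0],[0.4,-0.11,0.24,-0.74,0,0,-1.9],[0.4,-0.11,0.25,-0.73,0,0,-2.0],[0.4,-0.23,0.53,-0.03,0,0,-7.1],[0.4,-0.3,0.5,-0.03,0,0,-7.1],[0.4,-0.36,0.46,-0.03,0,0,-7.0],[0.4,-0.41,0.42,-0.03,0,0,-7.1]]]}}

```text
time_s: 15.95
position: [0.4477, -0.2549, 0.2435]
tool_rot: [-0.247, 0.969, 0.0, 0.0]
force: [-0.1, -0.7, -0.1]
opening: 0.401
grip_force: 0.0
```

Call:
{"name": "send_rows", "arguments": {"increments": [[[0.4,-0.45,0.36,-0.03,0,0,-7.1],[0.4,-0.5,0.29,-0.03,0,0,-7.1],[0.4,-0.53,0.24,-0.03,0,0,-7.0],[0.4,-0.56,0.17,-0.03,0,0,-7.1],[0.4,-0.57,0.1,-0.03,0,0,-7.1],[0.4,-0.59,0.02,-0.03,0,0,-7.1],[0.4,-0.58,-0.04,-0.03,0,0,-7.0],[0.4,0,0,0,0,0,0]]]}}

```text
time_s: 16.75
position: [0.497, -0.1423, 0.2498]
tool_rot: [-0.63, 0.777, 0.0, 0.0]
force: [-0.2, 0.1, -0.2]
opening: 0.401
grip_force: 0.0
```

```bash
python3 - <<'E'
from h import *
from station import manip
c=manip.get_calibration("wrist");p,d=manip.grab_frame("wrist");np.savez("pics/w6.npz",p=p,d=d,**c);cv2.imwrite("pics/w6.png",p[:,:,::-1])
rep();print(cmd()[0])
for n in("scene","side"):
    c=manip.get_calibration(n);p,d=manip.grab_frame(n);np.savez(f"pics/{n}6.npz",p=p,d=d,**c);cv2.imwrite(f"pics/{n}6.png",p[:,:,::-1])
E
```

```text
16.8 [ 0.4966 -0.1431  0.2497] F [-0.2  0.   0.5] T [-0.01  0.07 -0.03] op 0.399 gf 0.0 J [-0.28  0.26 -0.11  1.2   0.   -1.64]
[ 0.49704118 -0.14395953  0.24995414]
```

View pics/w6.png

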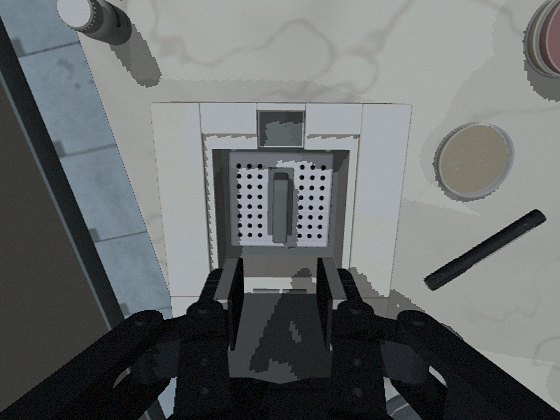

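The wrist view shows the canister in the bay with its perforated top at (230–333, 150–248) and the rib at about x=283, rows 168–245. I'll measure the rib in the wrist and scene depth, and refine the tray.

```bash
python3 - <<'E'
from h import *
for n in("w","scene","side"):
    z=np.load(f"pics/{n}6.npz");W,C=cloud(z["p"],z["d"],z)
    D=W-PRY;l=np.c_[D@PX,D@KX,D[:,2]]
    inb=(abs(l[:,0])<.045)&(l[:,1]>.03)&(l[:,1]<.122)
    if n=="w": # exclude gripper: anything above deck
        pass
    h,e=np.histogram(W[inb&(W[:,2]<.075)][:,2],np.arange(.0,.078,.004));print(n,dict(zip(e.round(3),h)))
    m=inb&(W[:,2]>.052)&(W[:,2]<.072)
    if m.sum()>20:
        r=cv2.minAreaRect(l[m,:2].astype(np.float32)*1000);print(" rib",m.sum(),np.median(W[m,2]),r,"pct x",np.percentile(l[m,0],[5,50,95]),"y",np.percentile(l[m,1],[2,50,98]))
        g=l[m,:2];gc=g.mean(0);ax=np.linalg.svd(g-gc,full_matrices=False)[2][0];print(" rib axis deg from KX",np.degrees(np.arctan2(ax[0],ax[1])))
    m=inb&(W[:,2]>.026)&(W[:,2]<.042)
    if m.sum()>20:print(" top",np.median(W[m,2]),cv2.minAreaRect(l[m,:2].astype(np.float32)*1000))
# knife lying check
z=np.load("pics/scene6.npz");W,C=cloud(z["p"],z["d"],z)
m=(W[:,0]>.3)&(W[:,0]<.52)&(abs(W[:,1]+.356)<.04)&(W[:,2]>.005)&(W[:,2]<.04);print("knife",cv2.minAreaRect(W[m,:2].astype(np.float32)*1000),W[m,2].max())
for nm,(x,y) in dict(bot=(.60,-.306),vial=(.594,-.362)).items():
    m=(abs(W[:,0]-x)<.03)&(abs(W[:,1]-y)<.025)&(W[:,2]>.02);print(nm,W[m].min(0),W[m].max(0))
# tray rim fits
for n in("scene","side"):
  for k in (0,6):
    z=np.load(f"pics/{n}{k}.npz");W,C=cloud(z["p"],z["d"],z)
    c0=np.array([.548,.178]);ty=4.2;a=np.radians(ty);ex=np.array([np.cos(a),np.sin(a)]);ey=np.array([-ex[1],ex[0]])
    q=W[:,:2]-c0;lx=q@ex;ly=q@ey;rim=(W[:,2]>.014)&(W[:,2]<.024)
    for nm,m,co,o in (("far",rim&(abs(lx-.067)<.012)&(abs(ly)<.075),lx,ly),("left",rim&(abs(ly-.085)<.012)&(abs(lx)<.06),ly,lx),("right",rim&(abs(ly+.085)<.012)&(abs(lx)<.06),ly,lx),("near",rim&(abs(lx+.067)<.012)&(abs(ly)<.075),lx,ly)):
        if m.sum()>15: print(n,k,nm,m.sum(),np.percentile(co[m],[5,50,95]).round(4),"slope deg",np.degrees(np.polyfit(o[m],co[m],1)[0]).round(1),"z",np.percentile(W[m,2],95).round(4))
    fl=(W[:,2]<.009)&(abs(lx)<.05)&(abs(ly)<.07);print(n,k,"floor",fl.sum(),np.median(W[fl,2]))
    bw=(W[:,2]>.03)&(W[:,0]>.4)&(W[:,0]<.62)&(W[:,1]>.06)&(W[:,1]<.29)&(W[:,2]<.15);print(" bowl",bw.sum(),W[bw].min(0),W[bw].max(0))
E
```

```text
w {np.float64(0.0): np.int64(0), np.float64(0.004): np.int64(0), np.float64(0.008): np.int64(0), np.float64(0.012): np.int64(0), np.float64(0.016): np.int64(0), np.float64(0.02): np.int64(0), np.float64(0.024): np.int64(0), np.float64(0.028): np.int64(456), np.float64(0.032): np.int64(7807), np.float64(0.036): np.int64(680), np.float64(0.04): np.int64(12), np.float64(0.044): np.int64(14), np.float64(0.048): np.int64(18), np.float64(0.052): np.int64(14), np.float64(0.056): np.int64(18), np.float64(0.06): np.int64(301), np.float64(0.064): np.int64(647), np.float64(0.068): np.int64(0), np.float64(0.072): np.int64(0)}
 rib 980 0.06432623914974439 ((-1.3963580131530762, 77.57177734375), (53.294334411621094, 11.968719482421875), 89.03861236572266) pct x [-0.00662341 -0.00152107  0.00399048] y [0.05120001 0.07515012 0.10274604]
 rib axis deg from KX 0.8611425129627536
 top 0.03456435397917548 ((-0.001232147216796875, 76.25428771972656), (91.45184326171875, 89.99542999267578), 89.99393463134766)
scene {np.float64(0.0): np.int64(0), np.float64(0.004): np.int64(0), np.float64(0.008): np.int64(
[... 2448 characters left out ...]
] [0.47110293 0.20578171 0.12155525]
scene 6 far 93 [0.06  0.066 0.072] slope deg -0.7 z 0.0202
scene 6 left 64 [0.0757 0.0807 0.0852] slope deg -0.2 z 0.0202
scene 6 right 58 [-0.0862 -0.0819 -0.0782] slope deg 0.4 z 0.0201
scene 6 floor 453 0.0009061002197950134
 bowl 447 [0.40002161 0.06020795 0.05842375] [0.46920125 0.20519383 0.12263144]
side 0 far 36 [0.0662 0.0678 0.0735] slope deg -1.9 z 0.0215
side 0 left 76 [0.0743 0.0786 0.0839] slope deg 0.4 z 0.0211
side 0 floor 261 -0.7563296381360904
 bowl 478 [0.40027288 0.06000355 0.05643334] [0.48088392 0.15949518 0.12233123]
side 6 floor 173 -0.7586317466441339
 bowl 482 [0.40002972 0.06000659 0.06185625] [0.4776242  0.15951929 0.12184202]
```

Canister rib top is at z=0.064 as expected, its centre is local (-0.8, 78) mm from the pry point, and the knife, bottle and vial are in place. Descending to grip.

```bash
python3 - <<'E'
from h import *
V=tool_from_knife(77.2,0)
t=L(.0782,0,-.0008);a=t.copy();a[2]=.16;b=t.copy();b[2]=.115
print(b);go([(a,V,5,.4),(b,V,4,.4),(b,V,1,.4)])
E
```

```text
[ 0.49794367 -0.13589702  0.115     ]
[[[0.4, -0.05, 0.01, 0.6, 0.0, 0.0, 0.1], [0.4, -0.06, 0.0, 0.6, 0.0, 0.0, 0.1], [0.4, -0.05, 0.01, 0.6, 0.0, 0.0, 0.1], [0.4, -0.05, 0.0, 0.6, 0.0, 0.0, 0.2], [0.4, -0.06, 0.01, 0.6, 0.0, 0.0, 0.1], [0.4, 0.0, 0.0, 0.37, 0.0, 0.0, 0.0], [0.4, 0.0, 0.0, 0.38, 0.0, 0.0, 0.0], [0.4, 0.0, 0.0, 0.37, 0.0, 0.0, 0.0]]]
[[[0.4, 0.0, 0.0, 0.38, 0.0, 0.0, 0.0], [0.4, 0.0, 0.0, 0.0, 0.0, 0.0, 0.0]]]
```

Call:
{"name": "send_rows", "arguments": {"increments": [[[0.4,-0.05,0.01,0.6,0,0,0.1],[0.4,-0.06,0,0.6,0,0,0.1],[0.4,-0.05,0.01,0.6,0,0,0.1],[0.4,-0.05,0,0.6,0,0,0.2],[0.4,-0.06,0.01,0.6,0,0,0.1],[0.4,0,0,0.37,0,0,0],[0.4,0,0,0.38,0,0,0],[0.4,0,0,0.37,0,0,0]]]}}

```text
time_s: 17.7
position: [0.4975, -0.1359, 0.1258]
tool_rot: [-0.623, 0.782, -0.0, 0.0]
force: [-0.2, 1.0, -0.8]
opening: 0.392
grip_force: 0.0
```

Call:
{"name": "send_rows", "arguments": {"increments": [[[0.4,0,0,0.38,0,0,0],[0.4,0,0,0,0,0,0],[0,0,0,0,0,0,0],[0,0,0,0,0,0,0],[0,0,0,0,0,0,0],[0,0,0,0,0,0,0],[0,0,0,0,0,0,0]]], "grip_force": 50}}

```text
time_s: 18.4
position: [0.4978, -0.1356, 0.1153]
tool_rot: [-0.624, 0.782, -0.0, 0.001]
force: [-0.4, -0.1, 5.9]
opening: 0.13
grip_force: 49.7
```

```bash
python3 - <<'E'
from h import *
rep();print(cmd()[0])
p,R=cmd();a=p.copy();a[2]=.27
T=np.array([.553,.178,.27])
# tray yaw 4 -> canister yaw: rib along tray y -> knife yaw 94; grip was 77.2 vs canister ~77.0
go([(a,R,7,0.),(a,R,1,0.),(T,tool_from_knife(94.0,0),16,0.),(T,tool_from_knife(94,0),1,0.)])
E
```

```text
18.4 [ 0.4978 -0.1356  0.1153] F [-0.4 -0.1  5.9] T [ 0.04  0.13 -0.03] op 0.13 gf 49.69015717506409 J [-0.27  0.36 -0.33  0.88  0.   -1.61]
[ 0.49795747 -0.13581775  0.11495676]
[[[0.0, 0.0, 0.0, -0.74, 0.0, 0.0, 0.0], [0.0, 0.0, 0.0, -0.74, 0.0, 0.0, 0.0], [0.0, 0.0, 0.0, -0.73, 0.0, 0.0, 0.0], [0.0, 0.0, 0.0, -0.74, 0.0, 0.0, 0.0], [0.0, 0.0, 0.0, -0.74, 0.0, 0.0, 0.0], [0.0, 0.0, 0.0, -0.74, 0.0, 0.0, 0.0], [0.0, 0.0, 0.0, -0.74, 0.0, 0.0, 0.0], [0.0, 0.0, 0.0, 0.0, 0.0, 0.0, 0.0]]]
[[[0.0, -0.66, 0.03, 0.0, 0.0, 0.0, -1.1], [0.0, -0.67, 0.02, 0.0, 0.0, 0.0, -1.0], [0.0, -0.66, 0.01, 0.0, 0.0, 0.0, -1.1], [0.0, -0.66, 0.0, 0.0, 0.0, 0.0, -1.0], [0.0, -0.67, -0.02, 0.0, 0.0, 0.0, -1.1], [0.0, -0.66, -0.02, 0.0, 0.0, 0.0, -1.0], [0.0, -0.66, -0.04, 0.0, 0.0, 0.0, -1.1], [0.0, -0.67, -0.06, 0.0, 0.0, 0.0, -1.0]]]
[[[0.0, -0.66, -0.06, 0.0, 0.0, 0.0, -1.1], [0.0, -0.66, -0.08, 0.0, 0.0, 0.0, -1.0], [0.0, -0.65, -0.08, 0.0, 0.0, 0.0, -1.1], [0.0, -0.66, -0.11, 0.0, 0.0, 0.0, -1.0], [0.0, -0.65, -0.11, 0.0, 0.0, 0.0, -1.1], [0.0, -0.66, -0.12, 0.0, 0.0, 0.0, -1.0], [0.0, -0.65, -0.14, 0.01, 0.0, 0.0, -1.1], [0.0, -0.64, -0.15, 0.0, 0.0, 0.0, -1.0]]]
[[[0.0, 0.0, 0.0, 0.0, 0.0, 0.0, 0.0]]]
```

The open cover's top is at about z=0.20, so I need to carry higher. Replanning from the true commanded pose.

```bash
python3 - <<'E'
from h import *
R=tool_from_knife(77.2,0);cmd_save([.49795747,-.13581775,.11495676],R)
p,R=cmd();a=p.copy();a[2]=.35
T=np.array([.553,.178,.35]);Q=tool_from_knife(94.0,0)
go([(a,R,8,0.),(T,Q,15,0.),(T,Q,1,0.)])
E
```

```text
[[[0.0, 0.0, 0.0, -0.98, 0.0, 0.0, 0.0], [0.0, 0.0, 0.0, -0.98, 0.0, 0.0, 0.0], [0.0, 0.0, 0.0, -0.98, 0.0, 0.0, 0.0], [0.0, 0.0, 0.0, -0.98, 0.0, 0.0, 0.0], [0.0, 0.0, 0.0, -0.98, 0.0, 0.0, 0.0], [0.0, 0.0, 0.0, -0.98, 0.0, 0.0, 0.0], [0.0, 0.0, 0.0, -0.98, 0.0, 0.0, 0.0], [0.0, 0.0, 0.0, -0.97, 0.0, 0.0, 0.0]]]
[[[0.0, -0.71, 0.04, 0.0, 0.0, 0.0, -1.1], [0.0, -0.7, 0.02, 0.0, 0.0, 0.0, -1.1], [0.0, -0.71, 0.0, 0.0, 0.0, 0.0, -1.2], [0.0, -0.71, 0.0, 0.0, 0.0, 0.0, -1.1], [0.0, -0.71, -0.02, 0.0, 0.0, 0.0, -1.1], [0.0, -0.71, -0.04, 0.0, 0.0, 0.0, -1.1], [0.0, -0.7, -0.04, 0.0, 0.0, 0.0, -1.1], [0.0, -0.71, -0.06, 0.0, 0.0, 0.0, -1.2]]]
[[[0.0, -0.7, -0.08, 0.0, 0.0, 0.0, -1.1], [0.0, -0.7, -0.09, 0.0, 0.0, 0.0, -1.1], [0.0, -0.7, -0.1, 0.0, 0.0, 0.0, -1.1], [0.0, -0.7, -0.12, 0.0, 0.0, 0.0, -1.1], [0.0, -0.7, -0.13, 0.0, 0.0, 0.0, -1.2], [0.0, -0.69, -0.14, 0.0, 0.0, 0.0, -1.1], [0.0, -0.69, -0.16, 0.0, 0.0, 0.0, -1.1], [0.0, 0.0, 0.0, 0.0, 0.0, 0.0, 0.0]]]
```

Call:
{"name": "send_rows", "arguments": {"increments": [[[0,0,0,-0.4,0,0,0],[0,0,0,-0.7,0,0,0],[0,0,0,-0.98,0,0,0],[0,0,0,-0.98,0,0,0],[0,0,0,-0.98,0,0,0],[0,0,0,-0.98,0,0,0],[0,0,0,-0.98,0,0,0],[0,0,0,-0.98,0,0,0]]]}}

```text
time_s: 19.2
position: [0.4969, -0.1354, 0.3263]
tool_rot: [-0.624, 0.782, -0.0, 0.0]
force: [1.7, 0.0, -1.7]
opening: 0.128
grip_force: 48.8
```

Call:
{"name": "send_rows", "arguments": {"increments": [[[0,0,0,-0.85,0,0,0],[0,0,0,0,0,0,0],[0,0,0,0,0,0,0]]]}}

```text
time_s: 19.5
position: [0.4973, -0.1356, 0.3501]
tool_rot: [-0.624, 0.782, -0.0, 0.0]
force: [0.5, -1.0, -0.9]
opening: 0.128
grip_force: 49.0
```

```bash
python3 - <<'E'
from h import *
from station import manip
s=rep()
p=s["position"]
for n in("scene","side"):
    c=manip.get_calibration(n);im,d=manip.grab_frame(n);W,C=cloud(im,d,c);D=W-p;l=np.c_[D@PX,D@KX,D[:,2]]
    m=(abs(l[:,0])<.055)&(abs(l[:,1])<.055)&(l[:,2]>-.12)&(l[:,2]<-.075);print(n,m.sum(),l[m].min(0),l[m].max(0))
E
```

```text
19.5 [ 0.4973 -0.1356  0.3501] F [ 0.5 -1.  -0.9] T [ 0.01 -0.02  0.03] op 0.128 gf 48.958375453948975 J [-0.27  0.24  0.12  1.45  0.   -1.61]
scene 901 [-0.05070328 -0.04593597 -0.10726839] [ 0.04349934  0.04582236 -0.07576058]
side 760 [-0.04442288 -0.04945867 -0.10561052] [ 0.04544389  0.04409395 -0.07505317]
```

The canister is held centred, with its underside 0.105 m below the TCP. Moving over the tray.

Call:
{"name": "send_rows", "arguments": {"increments": [[[0,-0.71,0.04,0,0,0,-1.1],[0,-0.7,0.02,0,0,0,-1.1],[0,-0.71,0,0,0,0,-1.2],[0,-0.71,0,0,0,0,-1.1],[0,-0.71,-0.02,0,0,0,-1.1],[0,-0.71,-0.04,0,0,0,-1.1],[0,-0.7,-0.04,0,0,0,-1.1],[0,-0.71,-0.06,0,0,0,-1.2]]]}}

```text
time_s: 20.4
position: [0.5262, 0.0327, 0.3487]
tool_rot: [-0.683, 0.73, 0.001, -0.001]
force: [0.1, -0.4, -1.4]
opening: 0.127
grip_force: 48.9
```

Call:
{"name": "send_rows", "arguments": {"increments": [[[0,-0.7,-0.08,0,0,0,-1.1],[0,-0.7,-0.09,0,0,0,-1.1],[0,-0.7,-0.1,0,0,0,-1.1],[0,-0.7,-0.12,0,0,0,-1.1],[0,-0.7,-0.13,0,0,0,-1.2],[0,-0.69,-0.14,0,0,0,-1.1],[0,-0.69,-0.16,0,0,0,-1.1],[0,0,0,0,0,0,0]]]}}

```text
time_s: 21.2
position: [0.5522, 0.1801, 0.3483]
tool_rot: [0.732, -0.681, -0.001, 0.001]
force: [-1.2, 0.0, -1.0]
opening: 0.124
grip_force: 48.9
```

```bash
python3 - <<'E'
from h import *
from station import manip
s=rep();print(cmd()[0])
c=manip.get_calibration("wrist");im,d=manip.grab_frame("wrist");np.savez("pics/w7.npz",p=im,d=d,**c);cv2.imwrite("pics/w7.png",im[:,:,::-1])
W,C=cloud(im,d,c)
c0=np.array([.548,.178]);a=np.radians(4.);ex=np.array([np.cos(a),np.sin(a)]);ey=np.array([-ex[1],ex[0]])
q=W[:,:2]-c0;lx=q@ex;ly=q@ey;rim=(W[:,2]>.012)&(W[:,2]<.026)
for nm,m,co,o in (("far",rim&(abs(lx-.067)<.015)&(abs(ly)<.075),lx,ly),("left",rim&(abs(ly-.085)<.015)&(abs(lx)<.06),ly,lx),("right",rim&(abs(ly+.085)<.015)&(abs(lx)<.06),ly,lx),("near",rim&(abs(lx+.067)<.015)&(abs(ly)<.075),lx,ly)):
    if m.sum()>15: print(nm,m.sum(),np.percentile(co[m],[5,50,95]).round(4),"slope",np.degrees(np.polyfit(o[m],co[m],1)[0]).round(1))
bw=(W[:,2]>.03)&(W[:,0]>.35)&(W[:,0]<.65)&(W[:,1]>.05)&(W[:,1]<.3)&(W[:,2]<.14)
for z in (.03,.05,.07,.09,.11):
    m=bw&(W[:,2]>z)&(W[:,2]<z+.02)
    if m.sum():print("bowl",z,m.sum(),W[m].min(0).round(3),W[m].max(0).round(3))
E
```

```text
21.2 [0.5522 0.1801 0.3483] F [-1.2  0.  -1. ] T [-0.01 -0.03 -0.06] op 0.124 gf 48.90135884284973 J [ 0.32  0.39  0.32  1.5   0.   -1.33]
[0.55299244 0.17794007 0.34985676]
far 479 [0.0657 0.0688 0.0724] slope -0.6
right 751 [-0.0854 -0.0821 -0.0769] slope -0.7
near 577 [-0.0793 -0.059  -0.0551] slope 2.6
bowl 0.03 760 [0.35 0.05 0.03] [0.481 0.3   0.05 ]
bowl 0.05 3678 [0.35 0.05 0.05] [0.48 0.3  0.07]
bowl 0.07 1594 [0.35 0.05 0.07] [0.465 0.3   0.09 ]
bowl 0.09 3521 [0.35  0.054 0.09 ] [0.465 0.3   0.11 ]
bowl 0.11 12957 [0.35 0.06 0.11] [0.458 0.3   0.13 ]
```

View pics/w7.png

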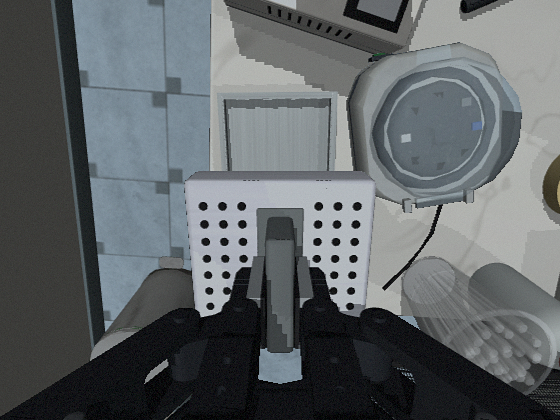

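The wrist view shows the canister held over the tray. The tray's right rim is at row ~95, columns 218–338; the bowl is to its right from column 350, and another bottle is near (150,300). I'll turn those into positions.

```bash
python3 - <<'E'
from h import *
c=np.load("pics/w7.npz")
def at(u,v,z):
    C=-c["R"].T@c["t"]; r=c["R"].T@np.array([(u-c["cx"])/c["fx"],(v-c["cy"])/c["fy"],1]); return (C+r*(z-C[2])/r[2])[:2].round(4)
for q in ((218,93),(338,93),(221,165),(336,165)): print(q,at(*q,.018))
W,C=cloud(c["p"],c["d"],c)
m=(W[:,1]>.2)&(W[:,1]<.36)&(W[:,0]>.5)&(W[:,0]<.72)&(W[:,2]>.03)&(W[:,2]<.2);print(m.sum(),W[m].min(0),W[m].max(0))
z=np.load("pics/scene0.npz");W,C=cloud(z["p"],z["d"],z)
m=(W[:,1]>.2)&(W[:,1]<.42)&(W[:,0]>.45)&(W[:,0]<.72)&(W[:,2]>.025)&(W[:,2]<.2);print(m.sum(),np.percentile(W[m],[1,50,99],axis=0))
z=np.load("pics/side0.npz");W,C=cloud(z["p"],z["d"],z)
m=(W[:,1]>.2)&(W[:,1]<.42)&(W[:,0]>.45)&(W[:,0]<.72)&(W[:,2]>.025)&(W[:,2]<.2);print(m.sum(),np.percentile(W[m],[1,50,99],axis=0))
E
```

```text
(218, 93) [0.6253 0.0991]
(338, 93) [0.4913 0.0894]
(221, 165) [0.6204 0.1802]
(336, 165) [0.4836 0.1704]Traceback (most recent call last):
  File "<stdin>", line 7, in <module>
    return umr_minimum(a, axis, None, out, keepdims, initial, where)
ValueError: zero-size array to reduction operation minimum which has no identity
```

```bash
python3 - <<'E'
from h import *
Q=tool_from_knife(94,0)
go([([.552,.179,.135],Q,8,0.),([.552,.179,.1085],Q,4,0.),([.552,.179,.1085],Q,2,0.)])
E
```

```text
[[[0.0, 0.0, 0.0, 0.9, 0.0, 0.0, 0.0], [0.0, -0.01, 0.01, 0.89, 0.0, 0.0, 0.0], [0.0, 0.0, 0.0, 0.9, 0.0, 0.0, 0.0], [0.0, -0.01, 0.01, 0.89, 0.0, 0.0, 0.0], [0.0, 0.0, 0.0, 0.9, 0.0, 0.0, 0.0], [0.0, -0.01, 0.0, 0.89, 0.0, 0.0, 0.0], [0.0, 0.0, 0.01, 0.9, 0.0, 0.0, 0.0], [0.0, -0.01, 0.0, 0.89, 0.0, 0.0, 0.0]]]
[[[0.0, 0.0, 0.0, 0.22, 0.0, 0.0, 0.0], [0.0, 0.0, 0.0, 0.22, 0.0, 0.0, 0.0], [0.0, 0.0, 0.0, 0.22, 0.0, 0.0, 0.0], [0.0, 0.0, 0.0, 0.23, 0.0, 0.0, 0.0], [0.0, 0.0, 0.0, 0.0, 0.0, 0.0, 0.0], [0.0, 0.0, 0.0, 0.0, 0.0, 0.0, 0.0]]]
```

Call:
{"name": "send_rows", "arguments": {"increments": [[[0,0,0,0.9,0,0,0],[0,-0.01,0.01,0.89,0,0,0],[0,0,0,0.9,0,0,0],[0,-0.01,0.01,0.89,0,0,0],[0,0,0,0.9,0,0,0],[0,-0.01,0,0.89,0,0,0],[0,0,0.01,0.9,0,0,0],[0,-0.01,0,0.89,0,0,0]]]}}

```text
time_s: 22.05
position: [0.5508, 0.1783, 0.1335]
tool_rot: [0.731, -0.682, -0.0, 0.0]
force: [0.1, -0.2, -1.3]
opening: 0.13
grip_force: 49.0
```

Call:
{"name": "send_rows", "arguments": {"increments": [[[0,0,0,0.22,0,0,0],[0,0,0,0.22,0,0,0],[0,0,0,0.22,0,0,0],[0,0,0,0.23,0,0,0],[0,0,0,0,0,0,0],[0,0,0,0,0,0,0]]]}}

```text
time_s: 22.65
position: [0.5516, 0.1794, 0.1086]
tool_rot: [0.731, -0.682, 0.0, -0.0]
force: [-0.8, 0.3, -1.7]
opening: 0.125
grip_force: 48.9
```

```bash
python3 - <<'E'
from h import *
from station import manip
s=rep();print(cmd()[0])
c=manip.get_calibration("wrist");im,d=manip.grab_frame("wrist");np.savez("pics/w8.npz",p=im,d=d,**c);W,C=cloud(im,d,c)
D=W[:,:2]-s["position"][:2];a=np.radians(4);x=D@[np.cos(a),np.sin(a)];y=D@[-np.sin(a),np.cos(a)]
m=(abs(x)<.05)&(abs(y)<.05)&(W[:,2]>.015)&(W[:,2]<.04);print("can top",m.sum(),np.median(W[m,2]),x[m].min(),x[m].max(),y[m].min())
m=(W[:,2]>.013)&(W[:,2]<.023)&(abs(x)<.08)&(y<-.06)&(y>-.11);print("right rim",m.sum(),x[m].min(),x[m].max(),np.median(y[m]))
E
```

```text
22.65 [0.5516 0.1794 0.1086] F [-0.8  0.3 -1.7] T [-0.01 -0.04  0.01] op 0.125 gf 48.93983066082001 J [ 0.31  0.48 -0.16  0.93  0.   -1.33]
[0.55201092 0.17907436 0.10835676]
can top 19114 0.02780133343521477 -0.04637385443588389 0.04417056872111493 -0.04448101779837971
right rim 7390 -0.07999872943380368 0.06999138206817626 -0.08211786611205685
```

Call:
{"name": "send_rows", "arguments": {"increments": [[[0,0,0,0.04,0,0,0],[0,0,0,0.03,0,0,0],[0,0,0,0,0,0,0]]]}}

```text
time_s: 23.0
position: [0.5518, 0.1795, 0.1073]
tool_rot: [0.731, -0.682, 0.0, -0.001]
force: [-4.3, -1.3, 14.6]
opening: 0.124
grip_force: 51.1
```

In contact. I'll ease off slightly, open, and rise.

Call:
{"name": "send_rows", "arguments": {"increments": [[[0,0,0,-0.03,0,0,0],[0,0,0,0,0,0,0],[0.2,0,0,0,0,0,0],[0.4,0,0,0,0,0,0],[0.4,0,0,0,0,0,0],[0.4,0,0,0,0,0,0]]]}}

```text
time_s: 23.6
position: [0.5515, 0.1794, 0.107]
tool_rot: [0.731, -0.682, 0.0, -0.0]
force: [-0.4, -0.0, -1.3]
opening: 0.396
grip_force: 0.0
```

Call:
{"name": "send_rows", "arguments": {"increments": [[[0.4,0,0,-0.3,0,0,0],[0.4,0,0,-0.7,0,0,0],[0.4,0,0,-1,0,0,0],[0.4,0,0,-1,0,0,0],[0.4,0,0,-1,0,0,0],[0.4,0,0,-1,0,0,0],[0.4,0,0,-1,0,0,0],[0.4,0,0,0,0,0,0]]]}}

```text
time_s: 24.4
position: [0.5526, 0.1797, 0.2918]
tool_rot: [0.731, -0.682, 0.002, -0.003]
force: [-0.2, -0.3, 0.0]
opening: 0.399
grip_force: 0.0
```

```bash
python3 - <<'E'
from h import *
from station import manip
s=rep()
P={}
for n in("scene","side","wrist"):
    c=manip.get_calibration(n);im,d=manip.grab_frame(n);P[n]=im;W,C=cloud(im,d,c)
    D=W[:,:2]-[.552,.179];a=np.radians(4);x=D@[np.cos(a),np.sin(a)];y=D@[-np.sin(a),np.cos(a)]
    m=(abs(x)<.055)&(abs(y)<.055)&(W[:,2]>.02)&(W[:,2]<.035)
    if m.sum()>20:
        A=np.c_[x[m],y[m],np.ones(m.sum())];k=np.linalg.lstsq(A,W[m,2],rcond=None)[0];print(n,"can top z",np.median(W[m,2]),"tilt deg",np.degrees(k[:2]),cv2.minAreaRect(np.c_[x[m],y[m]].astype(np.float32)*1000))
    E=W-PRY;l=np.c_[E@PX,E@KX,E[:,2]];m=(abs(l[:,0])<.05)&(l[:,2]>.02)&(l[:,2]<.12)&(l[:,1]>.13)&(l[:,1]<.2)
    if m.sum()>50: print(" cover dy/dz",np.polyfit(l[m,2],l[m,1],1)[0])
cv2.imwrite("pics/end.png",np.hstack([P["scene"][140:360,150:450,::-1],cv2.resize(P["wrist"][:,:,::-1],(293,220))]))
for k in P: cv2.imwrite(f"pics/end_{k}.png",P[k][:,:,::-1])
E
```

```text
24.4 [0.5526 0.1797 0.2918] F [-0.2 -0.3  0. ] T [-0.05 -0.02 -0.02] op 0.399 gf 0.0 J [ 0.31  0.38  0.16  1.35  0.   -1.33]
scene can top z 0.025263223326641812 tilt deg [-2.89869588  0.70892482] ((8.278205871582031, -0.6383857727050781), (93.82420349121094, 74.00324249267578), 84.33731842041016)
 cover dy/dz 0.2759721293881167
 cover dy/dz 0.2847079802782752
wrist can top z 0.02661077040420952 tilt deg [0.01229344 0.2088371 ] ((-1.3695869445800781, -0.037944793701171875), (90.11088562011719, 87.43721771240234), 0.10550157725811005)
```

View pics/end.png

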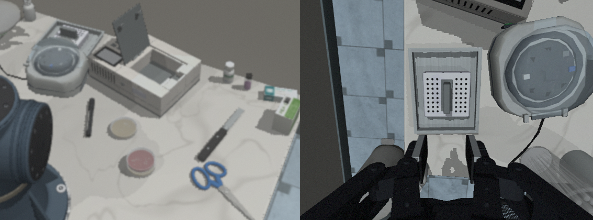

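The final views show the canister flat in the tray (wrist tilt about 0.2°), the cover open past upright, and the knife flat on the bench clear of the photometer. The bottle and vial are upright in place, and the arm touches nothing.

```bash
python3 -c "
from station import manip
print(manip.finish_job())"
```

```text
the job is handed in; nothing more can be done
None
```

I handed the job in after about 24 s of robot time: the cover was levered off and left open at about 1.85 rad, the knife laid flat where it started, the canister lowered flat into the tray, and the bottle and vial left standing.

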